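# Find the lid that snaps onto the biscuit canister

## Task

The biscuit canister on the counter has lost its lid: only one of the three look-alike green lids on the sloping stand fits it. Try them on until you find it and press it down until it snaps fully home, level on the canister. Leave the other two lids lying on the counter or on the stand, clear of the canister, and do not disturb the other things on the counter.

Things in the scene. Friction and masses are not known exactly. Their poses are not given: they have to be found in the camera images.
- lid_a_center (a point): centre (half-way up) of one of three look-alike green lids, 94 mm across, 48 mm high: a 24 mm cap with a bar grip on top, 42 mm long (lid's x), 16 mm thick (lid's y), reaching 0 to 24 mm above this point. z points out through the grip. 50 to 85 g. At the start it lies on the stand, in any of the three places, z leaning 35 degrees to the stand's +x, x down the slope
- lid_b_center (a point): centre (half-way up) of one of three look-alike green lids, 94 mm across, 48 mm high: a 24 mm cap with a bar grip on top, 42 mm long (lid's x), 16 mm thick (lid's y), reaching 0 to 24 mm above this point. z points out through the grip. 50 to 85 g. At the start it lies on the stand, in any of the three places, z leaning 35 degrees to the stand's +x, x down the slope
- lid_c_center (a point): centre (half-way up) of one of three look-alike green lids, 94 mm across, 48 mm high: a 24 mm cap with a bar grip on top, 42 mm long (lid's x), 16 mm thick (lid's y), reaching 0 to 24 mm above this point. z points out through the grip. 50 to 85 g. At the start it lies on the stand, in any of the three places, z leaning 35 degrees to the stand's +x, x down the slope
- lid_a: the same lid, origin at the centre of its underside, same axes. The cap is hollow underneath, 20 mm deep; in one of the three lids the opening is 82 mm wide and goes over the canister's neck, in the other two it is 72 mm and cannot. Which one fits is not told and cannot be seen from above: try them
- lid_b: the same lid, origin at the centre of its underside, same axes. The cap is hollow underneath, 20 mm deep; in one of the three lids the opening is 82 mm wide and goes over the canister's neck, in the other two it is 72 mm and cannot. Which one fits is not told and cannot be seen from above: try them
- lid_c: the same lid, origin at the centre of its underside, same axes. The cap is hollow underneath, 20 mm deep; in one of the three lids the opening is 82 mm wide and goes over the canister's neck, in the other two it is 72 mm and cannot. Which one fits is not told and cannot be seen from above: try them
- canister_rim (a point): centre of the top edge of the canister's mouth, z up. The lid that fits drops on until its centre is 14 to 15 mm above this point, where it meets spring catches; pressed straight down (about 8 N if centred, up to 20 N if not) it snaps past them, and when home its centre is 4 mm above this point. A lid that does not fit stops with its centre 24 mm above this point however it is pressed
- canister: white canister with a green band, full of biscuits, 100 mm high, 96 mm across, fixed to the counter; origin at its underside centre. Its neck, the top 25 mm, is 78.4 mm across, bevelled to 74 mm at the very top; three spring catches stand 3 mm out of the neck 12 mm below the top
- stand: wooden stand fixed to the counter, 345 mm wide (y), about 100 mm deep, board sloping 35 degrees down away from the robot: low edge at its +x side, high edge (-x) 84 mm high; origin under its centre. Three lids lie on it in a row 110 mm apart, each stopped by two 12 mm high steel pins at its lower side
- apple: red apple, 77 mm across, 73 mm high; origin at its underside centre; a bystander, to be left where it stands
- can_1: orange drinks can, 66 mm across, 115 mm high; origin at its underside centre; a bystander, to be left where it stands
- shaker_salt: glass shaker with grey top, 44 mm across, 90 mm high; origin at its underside centre; a bystander, to be left where it stands
- tub: white-and-red yoghurt tub, 72 mm across, 71 mm high; origin at its underside centre; a bystander, to be left where it stands
- tape_roll: roll of beige tape lying flat, 104 mm across, 25 mm high; origin at its underside centre; a bystander, to be left where it stands
Mind the look-alikes: they are no part of the job. What is shaped like the lid_c but purple is not meant.

How it is judged:
By the outcome, as a careful person would: the job done as asked, in the order asked, and still so for the second after the job is handed in, with the robot touching nothing.
It also fails if it takes over 72 s, if anything falls off the work surface, if the arm or the gripper's body presses on something with over 40 N, if the wrist force passes 120 N, or if a joint passes its speed limit or range.

## Robot

A 6-joint arm with a two-finger parallel gripper is mounted at the origin on a cart in front of the work surface, level with it; the furniture and walls round the work are solid. World frame = base frame: x ahead of the robot, y to its left, z up, the work surface at z = 0. Lengths are in m, angles in rad, forces in N, time in s.
With the tool pointing down it reaches from about 0.25 to 0.775 m from the base axis. Payload 8.9 kg.
Tool frame: the origin (TCP) lies at the centre of the arm's flange, where the gripper is bolted on; the fingertips stand 173 mm ahead of it and the grasp point (between the pads) lies 155 mm ahead of it; z points along the fingers, y is the direction in which the jaws open and shut (so a half turn about z gives the same grasp; the last joint's range is limited). The gripper opens to 85 mm and grips with 20 to 120 N. Pads are 22 mm wide; open, the fingers measure 114 mm over their backs; the gripper's body (76 mm by 85 mm) begins 54 mm behind the grasp point. The pads swing forward as they close: fully open they stand 13 mm farther back than shut.
Start: joints at [-1.32, 0.291, -0.153, 1.127, 0, 1.431], TCP at [0.2, -0.486, 0.405] pointing down, gripper open.
Joint ranges: [-2.52, 2.52], [-0.91, 1.74], [-1.3, 1.37], [-1.96, 2.02], [-1.52, 1.47], [-3.14, 3.14]. Speed limits (rad/s): [2.22, 2.22, 2.79, 3.14, 3.14, 3.14].

## Interface

Orientations are given as a unit quaternion [w, x, y, z].
In Python, from cell import bot, cams, order gives the robot as it stands.
- The arm moves only by the tool servo_tool, never from a script. Its argument "targets" is a list of rows, each an object of numbers: "dx", "dy", "dz": the shift along the tool's x, y, z in mm; "wx", "wy", "wz": the turn, a rotation vector about the tool's x, y, z in degrees. In form: [{"dx": .., "dy": .., "dz": .., "wx": .., "wy": .., "wz": ..}, ...]. A call has 1 to 5 rows; each row shifts and turns the commanded pose from where the row before left it, along the tool's axes as they then stand; what a row does not reach is not made up. A row lasts 1/12 s, in which the tool goes at most 41.7 mm and 7.16 degrees, less where a joint would pass 70% of its speed; a pose out of reach is approached as far as the arm can. A call is refused whole if a number of a shift passes 41.7 or a number of a turn 7.16, either way. A call with a gripper value outside its range is refused whole. "hand" is the finger opening in mm, from 0 to 85.4, set as the call begins (left out, the last holds). The fingers move at their own pace and stop on an object; "squeeze" is the grip in N (left out, the last holds). Time passes only in rows, so rows that do not move let the fingers close. It gives the time, the measured TCP pose, the force and the opening at its end, in the units of the state.
- bot.read_state(): the state, without advancing time (a new reading comes with each control period).
- cams.capture(name): name is "side" or "top" or "wrist"; returns a dict with "frame" (384x512x3 uint8, red, green, blue), "mtx" (3x3 intrinsics, pixels), "position" and "rotation" of the camera in the world; the wrist camera has in their place "T_tool_cam" (4x4, takes a point from camera to tool coordinates, whose origin is the TCP and whose axes are the flange's). Camera axes: x right, y up, looking along -z (the intrinsics and any distortion apply to the point x, -y, -z); pixel columns grow to the right and rows downward; lengths in m; the calibration is good to about 2 mm. A picture is of the moment at which its call begins: read the wrist's pose just before it. There is no depth.
- order.finish_job(): hands the job in, once; it reports no verdict.
The state is a dict: "time_s": time; "q": joint angles; "joint_velocities": joint speeds; "joint_torque": joint torques, N m; "tcp_pos": TCP position; "tcp_rot": TCP orientation; "ft_force": force on the tool from outside, world axes, zero at the start; "torque": the same for the moment, N m; "finger_gap": finger opening in m.
Only numpy, scipy, OpenCV 4.12 (cv2) and the standard library are available. Lean on these libraries where they do the work, as an engineer would, in place of code of your own. Each camera call takes 0.05 s, during which the arm holds its last target. There are 200 camera calls.

## Working session

There is one attempt and no reset: what is moved stays moved. The work goes in short steps, Python scripts to look and compute and a tool call to move; the robot and the scene stay as the last step left them, time stands still between calls to the robot, and variables do not carry over. Pictures are saved under pics/ and viewed, about 8 in all and at most 12, crops included, and the job is handed in when it is done.

Besides the shell and the picture viewer there is one more tool, called by a JSON object that holds its "fn" and its "kwargs", one argument or row to a line. servo_tool: Moves the arm, as the interface text tells. Its arguments: {"type":"object","properties":{"targets":{"type":"array","items":{"type":"object","properties":{"dx":{"type":"number"},"dy":{"type":"number"},"dz":{"type":"number"},"wx":{"type":"number"},"wy":{"type":"number"},"wz":{"type":"number"}}}},"hand":{"type":"number"},"squeeze":{"type":"number"}},"required":["targets"]}

```bash
ls; mkdir -p pics; python3 - <<'E'
from cell import bot,cams
import cv2,numpy as np,pickle
s=bot.read_state();print(s)
for n in ("top","side"):
    c=cams.capture(n);pickle.dump(c,open(n+".pkl","wb"));cv2.imwrite(f"pics/{n}0.png",c["frame"][:,:,::-1])
    print(n,c["mtx"],c["position"],c["rotation"],[k for k in c])
E
```

```text
pics
{'time_s': 0.0, 'q': array([-1.32028573e+00,  2.91256757e-01, -1.54116813e-01,  1.12671389e+00,
        3.08226623e-05,  1.43148289e+00]), 'joint_velocities': array([-0.00016748, -0.00039562,  0.00074608,  0.00021945, -0.00090145,
       -0.0009714 ]), 'joint_torque': array([ 3.67106099e-03, -5.37146509e+01,  3.31370401e+01,  1.60408847e-02,
        5.53968084e-05,  3.22974458e-06]), 'tcp_pos': array([ 0.19946075, -0.48540052,  0.40414794]), 'tcp_rot': array([-6.45426914e-04,  9.81064511e-01,  1.93680169e-01, -2.04866615e-05]), 'ft_force': array([ 0.06482483, -0.73514802,  0.20651692]), 'torque': array([-0.01458827, -0.00803172, -0.0158385 ]), 'finger_gap': 0.08563866449023695}
top [[475.84296431   0.         253.89406185]
 [  0.         475.84296431 195.36805483]
 [  0.           0.           1.        ]] [-0.70452589  0.41949888  1.68652818] [-0.56315322 -0.20018768  0.26732936  0.75585605] ['frame', 'mtx', 'position', 'rotation']
side [[388.37906922   0.         252.59305146]
 [  0.         388.37906922 193.02793425]
 [  0.           0.           1.        ]] [ 0.60411705 -1.21129984  0.67288045] [0.84228986 0.53792384 0.0157986  0.03059633] ['frame', 'mtx', 'position', 'rotation']
```

View pics/top0.png

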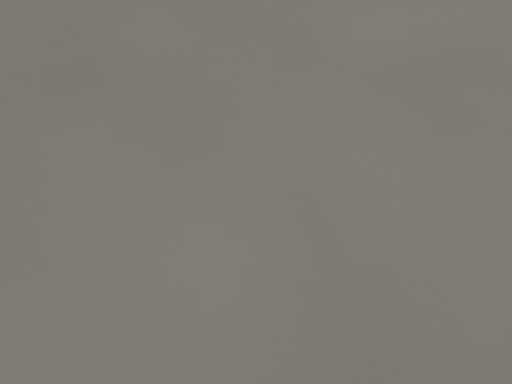

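View pics/side0.png

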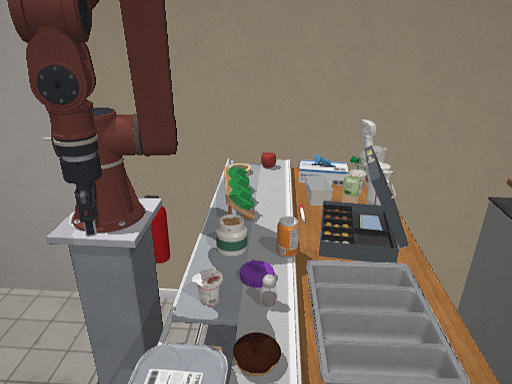

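The top view shows only plain grey, so it is blocked or faulty. The side view shows the canister at about (231,235), with the stand and its three green lids around (240,187). The can is at (288,237), the purple lid at (257,273), the apple at (268,159), the tub at (209,288) and the shaker at (269,290).

```bash
cat > h.py <<'E'
from cell import bot,cams
import cv2,numpy as np,pickle
from scipy.spatial.transform import Rotation as R
def rot(q): return R.from_quat([q[1],q[2],q[3],q[0]]).as_matrix() if np.size(q)==4 else np.array(q)
def cam(c,T=None):
    if "T_tool_cam" in c: M=T@c["T_tool_cam"]; return M[:3,3],M[:3,:3]
    return np.array(c["position"]),rot(c["rotation"])
def tcpT(s):
    T=np.eye(4);T[:3,:3]=rot(s["tcp_rot"]);T[:3,3]=s["tcp_pos"];return T
def ray(c,uv,T=None):
    p,A=cam(c,T);K=c["mtx"];x,y=(uv[0]-K[0,2])/K[0,0],(uv[1]-K[1,2])/K[1,1]
    d=A@np.array([x,-y,-1]);return p,d/np.linalg.norm(d)
def onz(c,uv,z,T=None):
    p,d=ray(c,uv,T);return p+d*(z-p[2])/d[2]
def proj(c,X,T=None):
    p,A=cam(c,T);v=A.T@(np.asarray(X)-p);K=c["mtx"];return K[0,0]*v[0]/-v[2]+K[0,2],K[1,2]-K[1,1]*v[1]/-v[2]
def shot(name,fn):
    s=bot.read_state();T=tcpT(s);c=cams.capture(name);c["T"]=T
    pickle.dump(c,open(fn+".pkl","wb"));cv2.imwrite(f"pics/{fn}.png",c["frame"][:,:,::-1]);return c
E
python3 - <<'E'
from h import *
np.set_printoptions(precision=3,suppress=True)
c=pickle.load(open("side.pkl","rb"));t=pickle.load(open("top.pkl","rb"))
print("top axis",ray(t,(256,192))[1],proj(t,(.5,0,0)))
for n,uv,z in [("rim",(232,222),.1),("canbase",(231,250),0),("apple",(268,160),.037),("can top",(288,220),.115),("shaker top",(269,277),.09),("purple",(257,272),.02),("tub top",(209,275),.071),("tape?",(241,166),.025),("lid far",(238,173),.08),("lid mid",(240,186),.08),("lid near",(243,202),.08)]:
    print(n,onz(c,uv,z))
f=c["frame"][140:320,150:320][:,:,::-1]
cv2.imwrite("pics/side_crop.png",cv2.resize(f,None,fx=3.3,fy=3.3,interpolation=cv2.INTER_CUBIC)) 
w=shot("wrist","w0");print(w["mtx"],w["T_tool_cam"])
E
```

```text
top axis [ 0.608 -0.184 -0.772] (np.float64(267.55371516538634), np.float64(211.5538646652805))
rim [ 0.475 -0.191  0.1  ]
canbase [ 0.471 -0.192  0.   ]
apple [0.562 0.536 0.037]
can top [ 0.643 -0.193  0.115]
shaker top [ 0.595 -0.439  0.09 ]
purple [ 0.56  -0.326  0.02 ]
tub top [ 0.443 -0.417  0.071]
tape? [0.438 0.477 0.025]
lid far [0.448 0.253 0.08 ]
lid mid [0.469 0.123 0.08 ]
lid near [ 0.492 -0.012  0.08 ]
[[339.559   0.    256.985]
 [  0.    339.559 193.189]
 [  0.      0.      1.   ]] [[ 0.002  0.949  0.315  0.081]
 [ 1.    -0.002  0.    -0.001]
 [ 0.001  0.315 -0.949  0.03 ]
 [ 0.     0.     0.     1.   ]]
```

View pics/side_crop.png

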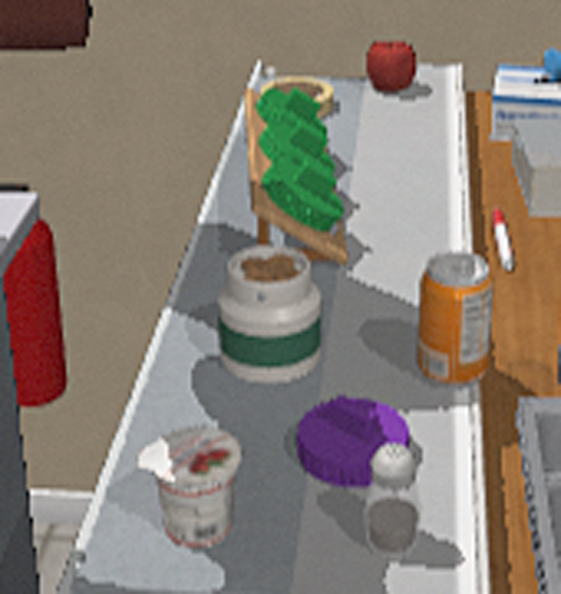

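The side crop shows the canister with its rim at (232,222). The three lids are in a row on the stand, with the row running up-left and the grips clear. All rough positions agree with the given sizes. Next I'll move the wrist camera over the stand.

```bash
cat >> h.py <<'E'
import json
def frame(z,x):
    z=np.array(z,float);z/=np.linalg.norm(z);x=np.array(x,float);x-=z*(x@z);x/=np.linalg.norm(x)
    return np.column_stack([x,np.cross(z,x),z])
def plan(P1,R1,n=None,P0=None,R0=None,vmax=40.,wmax=7.,turn=None):
    """rows straight from pose 0 (measured by default) to pose 1, constant turn rate; turn = tool rotvec deg to force a way round"""
    T=tcpT(bot.read_state());P0=T[:3,3] if P0 is None else np.array(P0);R0=T[:3,:3] if R0 is None else R0
    rv=np.degrees(R.from_matrix(R0.T@R1).as_rotvec()) if turn is None else np.array(turn,float)
    D=np.array(P1)-P0
    n=n or int(max(np.ceil(np.linalg.norm(D)*1e3/vmax),np.ceil(np.abs(rv).max()/wmax),1))
    P,A=P0.copy(),R0.copy();w=np.round(rv/n,1);rows=[]
    for i in range(n):
        d=np.round(A.T@(P0+D*(i+1)/n-P)*1e3,0);rows.append(dict(zip("dx dy dz wx wy wz".split(),[*map(float,d),*map(float,w)])))
        P=P+A@d/1e3;A=A@R.from_rotvec(w,degrees=True).as_matrix()
    for i in range(0,n,5): print(json.dumps([{k:v for k,v in r.items() if v} for r in rows[i:i+5]]))
    print("end",P.round(4),"residual turn",np.degrees(R.from_matrix(A.T@R1).as_rotvec()).round(1))
E
python3 - <<'E'
from h import *
plan([.38,.05,.48],frame([0,0,-1],[-1,0,0]),n=23,turn=[0,0,-157.6])
E
```

```text
[{"dx": 16.0, "dy": -19.0, "dz": -3.0, "wz": -6.9}, {"dx": 18.0, "dy": -16.0, "dz": -4.0, "wz": -6.9}, {"dx": 20.0, "dy": -14.0, "dz": -3.0, "wz": -6.9}, {"dx": 22.0, "dy": -12.0, "dz": -3.0, "wz": -6.9}, {"dx": 23.0, "dy": -9.0, "dz": -3.0, "wz": -6.9}]
[{"dx": 24.0, "dy": -6.0, "dz": -4.0, "wz": -6.9}, {"dx": 24.0, "dy": -3.0, "dz": -3.0, "wz": -6.9}, {"dx": 25.0, "dy": -1.0, "dz": -3.0, "wz": -6.9}, {"dx": 24.0, "dy": 3.0, "dz": -3.0, "wz": -6.9}, {"dx": 24.0, "dy": 6.0, "dz": -4.0, "wz": -6.9}]
[{"dx": 23.0, "dy": 8.0, "dz": -3.0, "wz": -6.9}, {"dx": 22.0, "dy": 11.0, "dz": -3.0, "wz": -6.9}, {"dx": 20.0, "dy": 14.0, "dz": -4.0, "wz": -6.9}, {"dx": 19.0, "dy": 16.0, "dz": -3.0, "wz": -6.9}, {"dx": 17.0, "dy": 18.0, "dz": -3.0, "wz": -6.9}]
[{"dx": 14.0, "dy": 20.0, "dz": -3.0, "wz": -6.9}, {"dx": 12.0, "dy": 21.0, "dz": -4.0, "wz": -6.9}, {"dx": 9.0, "dy": 23.0, "dz": -3.0, "wz": -6.9}, {"dx": 6.0, "dy": 24.0, "dz": -3.0, "wz": -6.9}, {"dx": 4.0, "dy": 24.0, "dz": -3.0, "wz": -6.9}]
[{"dy": 25.0, "dz": -4.0, "wz": -6.9}, {"dx": -3.0, "dy": 24.0, "dz": -3.0, "wz": -6.9}, {"dx": -5.0, "dy": 24.0, "dz": -3.0, "wz": -6.9}]
end [0.38   0.0498 0.4797] residual turn [ 0.1 -0.   1. ]
```

{"fn": "servo_tool", "kwargs": {
  "targets": [
    {"dx":16,"dy":-19,"dz":-3,"wz":-6.9},
    {"dx":18,"dy":-16,"dz":-4,"wz":-6.9},
    {"dx":20,"dy":-14,"dz":-3,"wz":-6.9},
    {"dx":22,"dy":-12,"dz":-3,"wz":-6.9},
    {"dx":23,"dy":-9,"dz":-3,"wz":-6.9}
  ],
  "hand": 45,
  "squeeze": 60
}}

```text
invalid input at $.targets[0]: expected keys dx, dy, dz, wx, wy, wz
```

{"fn": "servo_tool", "kwargs": {
  "targets": [
    {"dx":24,"dy":-6,"dz":-4,"wz":-6.9},
    {"dx":24,"dy":-3,"dz":-3,"wz":-6.9},
    {"dx":25,"dy":-1,"dz":-3,"wz":-6.9},
    {"dx":24,"dy":3,"dz":-3,"wz":-6.9},
    {"dx":24,"dy":6,"dz":-4,"wz":-6.9}
  ]
}}

```text
invalid input at $.targets[0]: expected keys dx, dy, dz, wx, wy, wz
```

{"fn": "servo_tool", "kwargs": {
  "targets": [
    {"dx":23,"dy":8,"dz":-3,"wz":-6.9},
    {"dx":22,"dy":11,"dz":-3,"wz":-6.9},
    {"dx":20,"dy":14,"dz":-4,"wz":-6.9},
    {"dx":19,"dy":16,"dz":-3,"wz":-6.9},
    {"dx":17,"dy":18,"dz":-3,"wz":-6.9}
  ]
}}

```text
invalid input at $.targets[0]: expected keys dx, dy, dz, wx, wy, wz
```

{"fn": "servo_tool", "kwargs": {
  "targets": [
    {"dx":14,"dy":20,"dz":-3,"wz":-6.9},
    {"dx":12,"dy":21,"dz":-4,"wz":-6.9},
    {"dx":9,"dy":23,"dz":-3,"wz":-6.9},
    {"dx":6,"dy":24,"dz":-3,"wz":-6.9},
    {"dx":4,"dy":24,"dz":-3,"wz":-6.9}
  ]
}}

```text
invalid input at $.targets[0]: expected keys dx, dy, dz, wx, wy, wz
```

{"fn": "servo_tool", "kwargs": {
  "targets": [
    {"dy":25,"dz":-4,"wz":-6.9},
    {"dx":-3,"dy":24,"dz":-3,"wz":-6.9},
    {"dx":-5,"dy":24,"dz":-3,"wz":-6.9},
    {},
    {}
  ]
}}

```text
invalid input at $.targets[0]: expected keys dx, dy, dz, wx, wy, wz
```

```bash
python3 - <<'E'
from h import *
c=shot("wrist","w1");s=bot.read_state();print(s["time_s"],s["q"].round(2),c["T"].round(3))
E
```

```text
0.2 [-1.32  0.29 -0.15  1.13  0.    1.43] [[ 0.925  0.38  -0.     0.199]
 [ 0.38  -0.925  0.001 -0.485]
 [ 0.    -0.001 -1.     0.404]
 [ 0.     0.     0.     1.   ]]
```

View pics/w1.png

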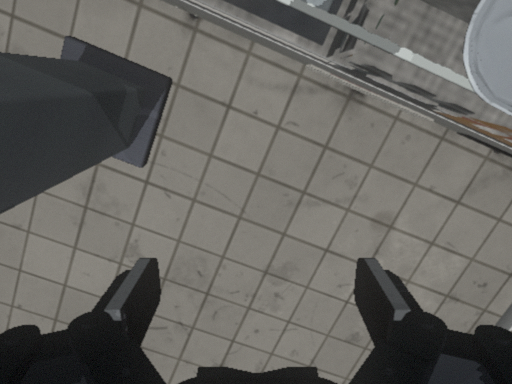

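All six keys are required in each row, so nothing moved. The picture shows the floor and the fingers at the start pose. I'll send the moves again with every key.

{"fn": "servo_tool", "kwargs": {
  "targets": [
    {"dx":16,"dy":-19,"dz":-3,"wx":0,"wy":0,"wz":-6.9},
    {"dx":18,"dy":-16,"dz":-4,"wx":0,"wy":0,"wz":-6.9},
    {"dx":20,"dy":-14,"dz":-3,"wx":0,"wy":0,"wz":-6.9},
    {"dx":22,"dy":-12,"dz":-3,"wx":0,"wy":0,"wz":-6.9},
    {"dx":23,"dy":-9,"dz":-3,"wx":0,"wy":0,"wz":-6.9}
  ],
  "hand": 45,
  "squeeze": 60
}}

```text
time_s: 0.62
tcp_pos: [0.2388, -0.3677, 0.4206]
tcp_rot: [-0.0, 0.878, 0.478, 0.0]
ft_force: [0.9, -1.2, 0.3]
finger_gap: 0.0449
```

{"fn": "servo_tool", "kwargs": {
  "targets": [
    {"dx":24,"dy":-6,"dz":-4,"wx":0,"wy":0,"wz":-6.9},
    {"dx":24,"dy":-3,"dz":-3,"wx":0,"wy":0,"wz":-6.9},
    {"dx":25,"dy":-1,"dz":-3,"wx":0,"wy":0,"wz":-6.9},
    {"dx":24,"dy":3,"dz":-3,"wx":0,"wy":0,"wz":-6.9},
    {"dx":24,"dy":6,"dz":-4,"wx":0,"wy":0,"wz":-6.9}
  ]
}}

```text
time_s: 1.03
tcp_pos: [0.2785, -0.2515, 0.4377]
tcp_rot: [-0.0, 0.697, 0.717, 0.0]
ft_force: [0.5, 1.2, 0.7]
finger_gap: 0.045
```

{"fn": "servo_tool", "kwargs": {
  "targets": [
    {"dx":23,"dy":8,"dz":-3,"wx":0,"wy":0,"wz":-6.9},
    {"dx":22,"dy":11,"dz":-3,"wx":0,"wy":0,"wz":-6.9},
    {"dx":20,"dy":14,"dz":-4,"wx":0,"wy":0,"wz":-6.9},
    {"dx":19,"dy":16,"dz":-3,"wx":0,"wy":0,"wz":-6.9},
    {"dx":17,"dy":18,"dz":-3,"wx":0,"wy":0,"wz":-6.9}
  ]
}}

```text
time_s: 1.45
tcp_pos: [0.3173, -0.1348, 0.4539]
tcp_rot: [0.0, 0.453, 0.892, -0.0]
ft_force: [1.0, -0.4, 0.4]
finger_gap: 0.0448
```

{"fn": "servo_tool", "kwargs": {
  "targets": [
    {"dx":14,"dy":20,"dz":-3,"wx":0,"wy":0,"wz":-6.9},
    {"dx":12,"dy":21,"dz":-4,"wx":0,"wy":0,"wz":-6.9},
    {"dx":9,"dy":23,"dz":-3,"wx":0,"wy":0,"wz":-6.9},
    {"dx":6,"dy":24,"dz":-3,"wx":0,"wy":0,"wz":-6.9},
    {"dx":4,"dy":24,"dz":-3,"wx":0,"wy":0,"wz":-6.9}
  ]
}}

```text
time_s: 1.87
tcp_pos: [0.3561, -0.0187, 0.4699]
tcp_rot: [0.0, 0.168, 0.986, -0.0]
ft_force: [0.7, -0.0, 0.8]
finger_gap: 0.0448
```

{"fn": "servo_tool", "kwargs": {
  "targets": [
    {"dx":0,"dy":25,"dz":-4,"wx":0,"wy":0,"wz":-6.9},
    {"dx":-3,"dy":24,"dz":-3,"wx":0,"wy":0,"wz":-6.9},
    {"dx":-5,"dy":24,"dz":-3,"wx":0,"wy":0,"wz":-6.9},
    {"dx":0,"dy":0,"dz":0,"wx":0,"wy":0,"wz":0},
    {"dx":0,"dy":0,"dz":0,"wx":0,"wy":0,"wz":0}
  ]
}}

```text
time_s: 2.28
tcp_pos: [0.38, 0.0505, 0.4796]
tcp_rot: [-0.0, -0.01, 1.0, -0.0]
ft_force: [0.1, -0.3, 0.1]
finger_gap: 0.0449
```

```bash
python3 - <<'E'
from h import *
c=shot("wrist","w2");s=bot.read_state();print(s["time_s"],s["q"].round(2),c["T"].round(3))
E
```

```text
2.3333 [-0.06 -0.02 -0.32  1.27 -0.   -0.08] [[-1.    -0.02  -0.     0.38 ]
 [-0.02   1.    -0.     0.051]
 [ 0.    -0.    -1.     0.48 ]
 [ 0.     0.     0.     1.   ]]
```

View pics/w2.png

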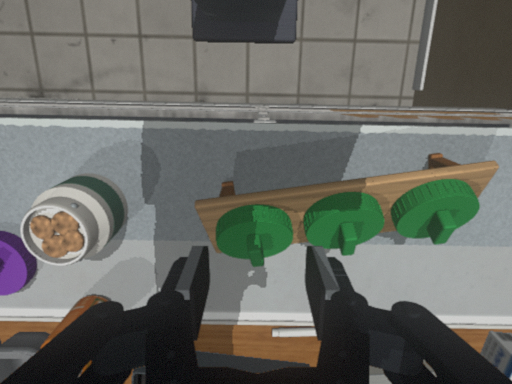

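The wrist view shows the canister rim centred at about (58,231). The lids are at about (255,232), (344,221) and (436,211), with the grips pointing down-image and the stand yawed a few degrees. There is plenty of clearance. I'll get rough poses from this and then look along the lid axis from close by.

```bash
cat >> h.py <<'E'
def greens(f,amin=400):
    h=cv2.cvtColor(f,cv2.COLOR_RGB2HSV);m=cv2.inRange(h,(50,120,50),(75,255,255))
    n,l,st,ce=cv2.connectedComponentsWithStats(m);ids=[i for i in range(1,n) if st[i,4]>amin]
    return sorted([(ce[i],(l==i).astype(np.uint8),st[i]) for i in ids],key=lambda a:a[0][0])
E
python3 - <<'E'
from h import *
np.set_printoptions(precision=3,suppress=True)
c=pickle.load(open("w2.pkl","rb"));T=c["T"]
g=greens(c["frame"]);uv=[]
for ce,m,st in g: print(ce,st); uv.append(ce)
for z in (.06,.07,.08,.09):
    P=[onz(c,u,z,T) for u in uv];d=P[2]-P[0];print(z,np.linalg.norm(d),np.degrees(np.arctan2(-d[0],d[1])),*P)
print("rim",onz(c,(58,231),.1,T))
s=pickle.load(open("side.pkl","rb"))
for x in greens(s["frame"],100): print("side",x[0],x[2])
E
```

```text
[253.797 232.143] [ 217  205   76   61 3408]
[343.105 220.706] [ 304  193   80   62 3519]
[435.981 207.986] [ 393  180   86   64 3512]
0.06 0.2260259828674295 9.492064160210054 [0.479 0.05  0.06 ] [0.461 0.16  0.06 ] [0.442 0.273 0.06 ]
0.07 0.2202270771117171 9.49206416021004 [0.474 0.05  0.07 ] [0.457 0.158 0.07 ] [0.438 0.267 0.07 ]
0.08 0.21442817135600467 9.492064160210056 [0.47 0.05 0.08] [0.453 0.155 0.08 ] [0.434 0.261 0.08 ]
0.09 0.20862926560029232 9.492064160210038 [0.465 0.05  0.09 ] [0.449 0.152 0.09 ] [0.431 0.256 0.09 ]
rim [ 0.464 -0.171  0.1  ]
side [239.986 187.721] [228 167  26  43 736]
```

```bash
cat >> h.py <<'E'
psi=np.radians(9.5);sx=np.array([np.cos(psi),np.sin(psi),0])
LZ=np.sin(np.radians(35))*sx+np.array([0,0,np.cos(np.radians(35))]);LX=np.cos(np.radians(35))*sx-np.array([0,0,np.sin(np.radians(35))])
RG=frame(-LZ,-LX)
E
python3 - <<'E'
from h import *
plan(np.array([.474,.05,.07])+.275*LZ,RG)
E
```

```text
[{"dx": -31.0, "dy": 3.0, "dz": 23.0, "wx": 0.3, "wy": 4.4, "wz": -1.0}, {"dx": -33.0, "dy": 2.0, "dz": 21.0, "wx": 0.3, "wy": 4.4, "wz": -1.0}, {"dx": -35.0, "dy": 2.0, "dz": 17.0, "wx": 0.3, "wy": 4.4, "wz": -1.0}, {"dx": -36.0, "dy": 1.0, "dz": 16.0, "wx": 0.3, "wy": 4.4, "wz": -1.0}, {"dx": -36.0, "dy": 1.0, "dz": 12.0, "wx": 0.3, "wy": 4.4, "wz": -1.0}]
[{"dx": -38.0, "dz": 10.0, "wx": 0.3, "wy": 4.4, "wz": -1.0}, {"dx": -39.0, "dy": -1.0, "dz": 6.0, "wx": 0.3, "wy": 4.4, "wz": -1.0}, {"dx": -38.0, "dy": -1.0, "dz": 4.0, "wx": 0.3, "wy": 4.4, "wz": -1.0}]
end [0.6293 0.0758 0.2954] residual turn [ 0.3 -0.3 -0.1]
```

{"fn": "servo_tool", "kwargs": {
  "targets": [
    {"dx":-31,"dy":3,"dz":23,"wx":0.3,"wy":4.4,"wz":-1},
    {"dx":-33,"dy":2,"dz":21,"wx":0.3,"wy":4.4,"wz":-1},
    {"dx":-35,"dy":2,"dz":17,"wx":0.3,"wy":4.4,"wz":-1},
    {"dx":-36,"dy":1,"dz":16,"wx":0.3,"wy":4.4,"wz":-1},
    {"dx":-36,"dy":1,"dz":12,"wx":0.3,"wy":4.4,"wz":-1}
  ]
}}

```text
time_s: 2.75
tcp_pos: [0.5369, 0.065, 0.3635]
tcp_rot: [-0.192, -0.051, 0.98, -0.015]
ft_force: [1.3, -0.5, 1.7]
finger_gap: 0.0448
```

{"fn": "servo_tool", "kwargs": {
  "targets": [
    {"dx":-38,"dy":0,"dz":10,"wx":0.3,"wy":4.4,"wz":-1},
    {"dx":-39,"dy":-1,"dz":6,"wx":0.3,"wy":4.4,"wz":-1},
    {"dx":-38,"dy":-1,"dz":4,"wx":0.3,"wy":4.4,"wz":-1},
    {"dx":0,"dy":0,"dz":0,"wx":0,"wy":0,"wz":0},
    {"dx":0,"dy":0,"dz":0,"wx":0,"wy":0,"wz":0}
  ]
}}

```text
time_s: 3.17
tcp_pos: [0.6284, 0.0741, 0.2902]
tcp_rot: [-0.304, -0.075, 0.949, -0.023]
ft_force: [0.3, -0.0, 1.5]
finger_gap: 0.0449
```

```bash
python3 - <<'E'
from h import *
c=shot("wrist","w3");s=bot.read_state();print(s["time_s"],s["q"].round(2),c["T"].round(3))
for ce,m,st in greens(c["frame"]): print(ce,st)
for L in ([.474,.05,.07],[.457,.158,.07]): print("lid proj",proj(c,L,c["T"]),proj(c,L+.024*LZ,c["T"]))
cv2.imwrite("pics/w3c.png",cv2.resize(c["frame"][:,:,::-1],(768,576)))
E
```

```text
3.2167 [ 0.02  0.92  0.52  1.79 -0.08 -0.11] [[-0.804 -0.157 -0.574  0.628]
 [-0.129  0.988 -0.089  0.074]
 [ 0.581  0.003 -0.814  0.29 ]
 [ 0.     0.     0.     1.   ]]
[253.67753332 205.65946684] [  190   143   128   125 12454]
[402.90516752 205.6403829 ] [  335   143   135   125 12327]
[497.45126214 204.66407767] [ 473  152   39  109 2575]
lid proj (np.float64(255.52335913546867), np.float64(197.3219660922179)) (np.float64(255.60888517445707), np.float64(208.5588396703148))
lid proj (np.float64(401.86374313621906), np.float64(197.9295151596088)) (np.float64(416.4322792456808), np.float64(209.21396779726))
```

View pics/w3c.png

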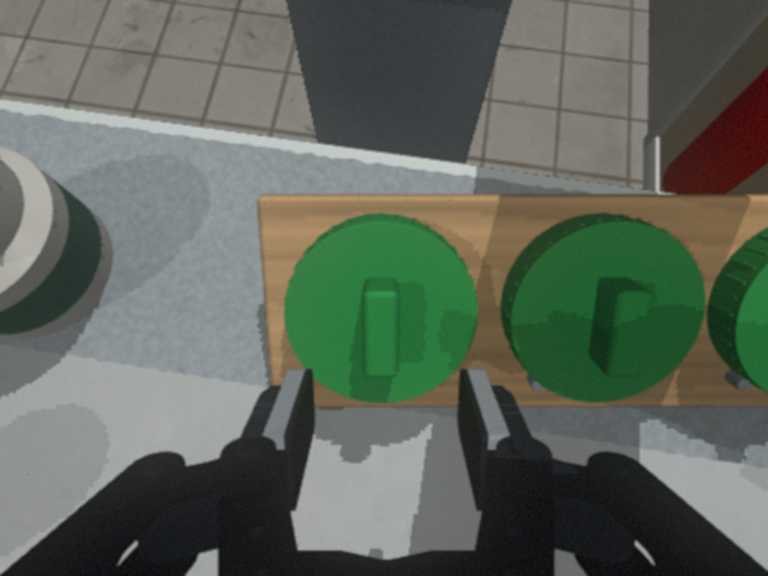

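The close view shows the lid at the left with its cap centre at about (254,205) and its grip top centre at about (254,224), in raw pixels. The canister is at the left edge. The grip lies squarely between the fingers but off along the slope, so I'll solve depth from the 94 mm cap width and the 110 mm spacing.

```bash
python3 - <<'E'
from h import *
np.set_printoptions(precision=4,suppress=True)
c=pickle.load(open("w3.pkl","rb"));T=c["T"];p,A=cam(c,T);print("cam",p)
for dep in (.248,.251,.255):
  for uv in ((254,205),(403,206)):
    _,d=ray(c,uv,T);P=p+d*dep/(d@-A[:,2]);print(dep,P,"grip top px",proj(c,P+.024*LZ,T))
# old view: where do the lids' centres project
c2=pickle.load(open("w2.pkl","rb"))
_,d=ray(c,(254,205),T);P=p+d*.25/(d@-A[:,2])
print("w2",proj(c2,P,c2["T"]),proj(c2,P+.024*LZ,c2["T"]), proj(c2,P-.024*LZ,c2["T"]))
# grip contrast columns rows in w3
g=c["frame"][:,:,1].astype(int);print(g[150:275:3,254]);print(g[225,225:285:2])
g2=c2["frame"][:,:,1].astype(int);print(g2[200:270:2,257])
E
```

```text
cam [0.5449 0.0616 0.3131]
0.248 [0.481  0.05   0.0735] grip top px (np.float64(253.93301706609992), np.float64(217.2866303495446))
0.248 [0.4644 0.1576 0.0737] grip top px (np.float64(418.0514647706559), np.float64(218.3880964415215))
0.251 [0.4802 0.0499 0.0706] grip top px (np.float64(253.93389782382965), np.float64(217.12507360631778))
0.251 [0.4634 0.1587 0.0708] grip top px (np.float64(417.8535532554592), np.float64(218.22520552196636))
0.255 [0.4792 0.0497 0.0668] grip top px (np.float64(253.93503675826122), np.float64(216.91615970036813))
0.255 [0.4621 0.1603 0.067 ] grip top px (np.float64(417.5976278954505), np.float64(218.01456635229562))
w2 (np.float64(253.7939583463763), np.float64(237.1934779384428)) (np.float64(255.3582785087354), np.float64(254.9186071986931)) (np.float64(252.33409784169632), np.float64(220.65196887270076))
[127 127 125 126 122 125 125 124 124 123 123 123 108 107 113 147 130 123
 126 123 124 124 122 123 124 123 120 122 124 125 122 123 122 115  97  98
  98  98 100  98  95 111]
[124 123 122 124 123 113  98 101  88  99 119 125 123 126 123 123 122 122
 123 113  96 110 108 108 109 107 109 107 110 123]
[ 88  79  70 118 116 117 123 123 115 113 117 112 111 111 114 114 113 105
 120 122 123 122 111  77  78  91  92  88  89  88  92  91  87 101 115]
```

```bash
python3 - <<'E'
from h import *
np.set_printoptions(precision=4,suppress=True)
c=pickle.load(open("w3.pkl","rb"));T=c["T"]
P=np.array([.480,.050,.071])
for n,a,h in [("back base",-.021,0),("back top",-.021,.024),("front top",.021,.024),("rim back top",-.047,0),("rim front top",.047,0),("rim back bottom",-.047,-.024)]:
    print(n,proj(c,P+a*LX+h*LZ,T))
m=greens(c["frame"])[0][1];print(np.where(m[:,254])[0][[0,-1]],np.where(m[205])[0][[0]])
ys,xs=np.where(m);print(xs.min(),xs[xs<330].max())
print(c["frame"][136:150,254,1],c["frame"][180:204,254,1],c["frame"][240:258,254,1])
Pb=P+.177*LZ
plan(Pb+.05*LZ,RG);plan(Pb,RG,P0=Pb+.05*LZ,R0=RG)
E
```

```text
back base (np.float64(254.05532893641805), np.float64(177.14637267145858))
back top (np.float64(253.9929300799693), np.float64(186.76557547487255))
front top (np.float64(254.35367570490834), np.float64(245.05800555428812))
rim back top (np.float64(253.83601508510753), np.float64(141.04361560753514))
rim front top (np.float64(254.56661143017766), np.float64(261.3120902170661))
rim back bottom (np.float64(253.9086635353211), np.float64(136.007138650562))
[143 267] [190]
190 317
[118 118 115 116 115 117 110 105 106 111 115 120 134 123] [123 124 125 123 120 109 108 108 105 107 108 109 113 118 134 147 145 139
 130 125 124 123 126 120] [122 121 122 123 121 121 122 121 123 115 100  93  97  99  99  98  99 100]
[{"dx": -3.0, "dz": 21.0, "wx": 0.2, "wy": -0.1, "wz": -0.2}, {"dx": -3.0, "dz": 21.0, "wx": 0.2, "wy": -0.1, "wz": -0.2}]
end [0.6086 0.0713 0.2573] residual turn [-0.   0.   0.1]
[{"dz": 25.0}, {"dz": 25.0}]
end [0.5801 0.0668 0.216 ] residual turn [0. 0. 0.]
```

```bash
python3 - <<'E'
from h import *
P=np.array([.4835,.0505,.069]);Pb=P+.178*LZ
plan(Pb+.04*LZ,RG);plan(Pb,RG,P0=Pb+.04*LZ,R0=RG)
E
```

```text
[{"dx": -5.0, "dz": 25.0, "wx": 0.2, "wy": -0.1, "wz": -0.2}, {"dx": -5.0, "dz": 26.0, "wx": 0.2, "wy": -0.1, "wz": -0.2}]
end [0.6067 0.071  0.2477] residual turn [-0.   0.   0.1]
[{"dz": 20.0}, {"dz": 20.0}]
end [0.5842 0.0674 0.2148] residual turn [0. 0. 0.]
```

{"fn": "servo_tool", "kwargs": {
  "targets": [
    {"dx":-5,"dy":0,"dz":25,"wx":0.2,"wy":-0.1,"wz":-0.2},
    {"dx":-5,"dy":0,"dz":26,"wx":0.2,"wy":-0.1,"wz":-0.2},
    {"dx":0,"dy":0,"dz":20,"wx":0,"wy":0,"wz":0},
    {"dx":0,"dy":0,"dz":14,"wx":0,"wy":0,"wz":0},
    {"dx":0,"dy":0,"dz":6,"wx":0,"wy":0,"wz":0}
  ]
}}

```text
time_s: 3.63
tcp_pos: [0.5826, 0.0676, 0.221]
tcp_rot: [-0.295, -0.08, 0.952, -0.025]
ft_force: [0.2, 0.5, 0.2]
finger_gap: 0.0453
```

{"fn": "servo_tool", "kwargs": {
  "targets": [
    {"dx":0,"dy":0,"dz":0,"wx":0,"wy":0,"wz":0},
    {"dx":0,"dy":0,"dz":0,"wx":0,"wy":0,"wz":0}
  ]
}}

```text
time_s: 3.8
tcp_pos: [0.5846, 0.068, 0.2206]
tcp_rot: [-0.295, -0.081, 0.952, -0.025]
ft_force: [1.1, 0.5, 0.4]
finger_gap: 0.0451
```

{"fn": "servo_tool", "kwargs": {
  "targets": [
    {"dx":0,"dy":0,"dz":0,"wx":0,"wy":0,"wz":0},
    {"dx":0,"dy":0,"dz":0,"wx":0,"wy":0,"wz":0},
    {"dx":0,"dy":0,"dz":0,"wx":0,"wy":0,"wz":0},
    {"dx":0,"dy":0,"dz":0,"wx":0,"wy":0,"wz":0},
    {"dx":0,"dy":0,"dz":0,"wx":0,"wy":0,"wz":0}
  ],
  "hand": 5
}}

```text
time_s: 4.22
tcp_pos: [0.5851, 0.0682, 0.2182]
tcp_rot: [-0.297, -0.081, 0.951, -0.026]
ft_force: [2.2, -2.0, 8.0]
finger_gap: 0.0148
```

```bash
python3 - <<'E'
from h import *
c=shot("wrist","w4");s=bot.read_state();print(s["time_s"],s["q"].round(2),c["T"].round(4),s["finger_gap"],s["ft_force"])
for ce,m,st in greens(c["frame"]): print(ce,st)
E
```

```text
4.2667 [ 0.01  0.88  0.24  1.53 -0.09 -0.13] [[-8.107e-01 -1.694e-01 -5.604e-01  5.851e-01]
 [-1.391e-01  9.855e-01 -9.670e-02  6.820e-02]
 [ 5.686e-01 -5.000e-04 -8.226e-01  2.182e-01]
 [ 0.000e+00  0.000e+00  0.000e+00  1.000e+00]] 0.014651364899200211 [ 2.71164987 -2.13951684  7.38890376]
[257.25564471 231.69238664] [  161   152   193   183 21436]
[448.39570437 244.95763579] [  370   155   142   183 18577]
```

View pics/w4.png

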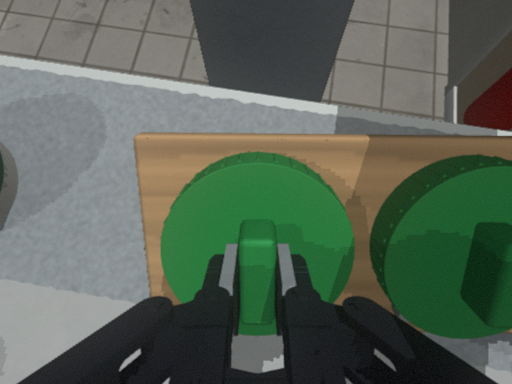

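The grip is held between the pads at about (257,275) with a 14.7 mm gap. Next: lift off, level the lid, and view the canister beyond it.

```bash
cat >> h.py <<'E'
RV=frame([0,0,-1],[-1,0,0])
E
python3 - <<'E'
from h import *
T=tcpT(bot.read_state());P=T[:3,3]-.1*T[:3,2];print(P)
plan([.55,-.18,.42],RV,P0=P,R0=T[:3,:3])
E
```

```text
[0.64112149 0.07791996 0.30042943]
[{"dx": 22.0, "dy": -30.0, "dz": -3.0, "wx": -0.4, "wy": -4.3, "wz": 1.2}, {"dx": 22.0, "dy": -30.0, "dz": -4.0, "wx": -0.4, "wy": -4.3, "wz": 1.2}, {"dx": 20.0, "dy": -31.0, "dz": -7.0, "wx": -0.4, "wy": -4.3, "wz": 1.2}, {"dx": 19.0, "dy": -31.0, "dz": -8.0, "wx": -0.4, "wy": -4.3, "wz": 1.2}, {"dx": 18.0, "dy": -31.0, "dz": -10.0, "wx": -0.4, "wy": -4.3, "wz": 1.2}]
[{"dx": 16.0, "dy": -32.0, "dz": -11.0, "wx": -0.4, "wy": -4.3, "wz": 1.2}, {"dx": 15.0, "dy": -32.0, "dz": -12.0, "wx": -0.4, "wy": -4.3, "wz": 1.2}, {"dx": 13.0, "dy": -32.0, "dz": -14.0, "wx": -0.4, "wy": -4.3, "wz": 1.2}]
end [ 0.5497 -0.1802  0.4198] residual turn [ 0.2 -0.2 -0.2]
```

{"fn": "servo_tool", "kwargs": {
  "targets": [
    {"dx":0,"dy":0,"dz":-10,"wx":0,"wy":0,"wz":0},
    {"dx":0,"dy":0,"dz":-22,"wx":0,"wy":0,"wz":0},
    {"dx":0,"dy":0,"dz":-34,"wx":0,"wy":0,"wz":0},
    {"dx":0,"dy":0,"dz":-34,"wx":0,"wy":0,"wz":0}
  ]
}}

```text
time_s: 4.6
tcp_pos: [0.6409, 0.0782, 0.3001]
tcp_rot: [-0.298, -0.081, 0.951, -0.025]
ft_force: [1.1, -0.2, -0.7]
finger_gap: 0.0144
```

{"fn": "servo_tool", "kwargs": {
  "targets": [
    {"dx":22,"dy":-30,"dz":-3,"wx":-0.4,"wy":-4.3,"wz":1.2},
    {"dx":22,"dy":-30,"dz":-4,"wx":-0.4,"wy":-4.3,"wz":1.2},
    {"dx":20,"dy":-31,"dz":-7,"wx":-0.4,"wy":-4.3,"wz":1.2},
    {"dx":19,"dy":-31,"dz":-8,"wx":-0.4,"wy":-4.3,"wz":1.2},
    {"dx":18,"dy":-31,"dz":-10,"wx":-0.4,"wy":-4.3,"wz":1.2}
  ]
}}

```text
time_s: 5.02
tcp_pos: [0.5831, -0.0844, 0.375]
tcp_rot: [-0.113, -0.029, 0.993, -0.009]
ft_force: [0.0, -1.7, -1.5]
finger_gap: 0.0149
```

{"fn": "servo_tool", "kwargs": {
  "targets": [
    {"dx":16,"dy":-32,"dz":-11,"wx":-0.4,"wy":-4.3,"wz":1.2},
    {"dx":15,"dy":-32,"dz":-12,"wx":-0.4,"wy":-4.3,"wz":1.2},
    {"dx":13,"dy":-32,"dz":-14,"wx":-0.4,"wy":-4.3,"wz":1.2},
    {"dx":0,"dy":0,"dz":0,"wx":0,"wy":0,"wz":0},
    {"dx":0,"dy":0,"dz":0,"wx":0,"wy":0,"wz":0}
  ]
}}

```text
time_s: 5.43
tcp_pos: [0.5487, -0.1817, 0.4201]
tcp_rot: [-0.001, 0.004, 1.0, 0.001]
ft_force: [-0.0, 0.4, -0.5]
finger_gap: 0.015
```

```bash
python3 - <<'E'
from h import *
c=shot("wrist","w5");s=bot.read_state();print(s["time_s"],s["q"].round(2),c["T"].round(4),s["finger_gap"],s["ft_force"])
for ce,m,st in greens(c["frame"]): print(ce,st)
print(proj(c,[.47,-.18,.1],c["T"]))
E
```

```text
5.4833 [-0.44  0.39  0.03  1.21  0.   -0.44] [[-1.      0.0073 -0.0026  0.5487]
 [ 0.0073  1.      0.002  -0.1817]
 [ 0.0026  0.002  -1.      0.4201]
 [ 0.      0.      0.      1.    ]] 0.014595192804700686 [ 0.20767242  0.34566099 -0.60440042]
[256.76844988 232.46631097] [  161   152   193   183 21179]
(np.float64(256.45726888449434), np.float64(85.62587045990985))
```

View pics/w5.png

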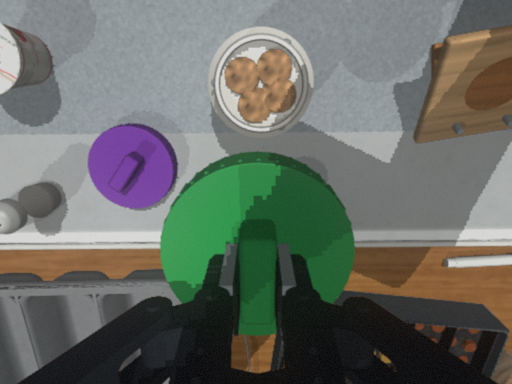

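The view shows the canister rim ring centred at about (261,79), with the held lid below it, level, cap columns 161–353. The purple lid, tub, shaker and stand are all clear. Now I'll measure the rim, and the lid's offset in the hand.

```bash
python3 - <<'E'
from h import *
np.set_printoptions(precision=4,suppress=True)
c=pickle.load(open("w5.pkl","rb"));T=c["T"];I=np.eye(4)
for tz in (.174,.178,.182):
  print(tz,"back base",proj(c,[.021,0,tz],I),"back top",proj(c,[.021,0,tz-.024],I),"rim back top",proj(c,[.047,0,tz],I),"bottom",proj(c,[.047,0,tz+.024],I),"L/R",proj(c,[0,-.047,tz],I),proj(c,[0,.047,tz],I))
g=c["frame"][:,:,1].astype(int)
print("col257 rows150-176",g[148:176,257]);print("rows 214-250",g[214:250,257])
# rim edges: profile along rays from (261,79)
gr=cv2.GaussianBlur(cv2.cvtColor(c["frame"],cv2.COLOR_RGB2GRAY),(3,3),0).astype(int)
print("horiz y=79",gr[79,205:225],gr[79,298:318]);print("vert x=261",gr[22:45,261],gr[118:138,261])
for z,r in ((.1,.037),(.0885,.0392),(.075,.0392),(.075,.048)):
  for C in ([.47,-.18],): print(z,r,[np.round(proj(c,[C[0]+a*r,C[1]+b*r,z],T),1) for a,b in ((-1,0),(1,0),(0,-1),(0,1),(0,0))])
e=cv2.HoughCircles(gr[:140].astype(np.uint8),cv2.HOUGH_GRADIENT,1.2,5,param1=100,param2=25,minRadius=38,maxRadius=60);print(e)
E
```

```text
0.174 back base (np.float64(254.89362255321907), np.float64(219.89535535148227)) back top (np.float64(254.57569016375223), np.float64(243.7293598731985)) rim back top (np.float64(254.89618103439327), np.float64(164.6562978709622)) bottom (np.float64(255.14408485295493), np.float64(153.4257333289398)) L/R (np.float64(156.66762796642934), np.float64(260.31034815870686)) (np.float64(353.0454013117375), np.float64(260.5911313233006))
0.178 back base (np.float64(254.93779438644714), np.float64(216.58398567739528)) back top (np.float64(254.63602429271486), np.float64(239.20637338251584)) rim back top (np.float64(254.9426741403394), np.float64(162.55006235544454)) bottom (np.float64(255.1791029508968), np.float64(151.83933981811376)) L/R (np.float64(158.95292254729503), np.float64(256.2066262391427)) (np.float64(350.848205410159), np.float64(256.4838791302964))
0.182 back base (np.float64(254.9799150236211), np.float64(213.42638522484347)) back top (np.float64(254.69310321810235), np.float64(234.92741530573187)) rim back top (np.float64(254.9868945175745), np.float64(160.54678623209577)) bo
[... 1091 characters left out ...]
0392 [array([256.2,  36.9]), array([256.7, 129.9]), array([212.2,  85.6]), array([300.7,  85.1]), array([256.4,  85.3])]
0.075 0.048 [array([256.1,  25.5]), array([256.7, 139.5]), array([202.2,  85.6]), array([310.6,  85. ]), array([256.4,  85.3])]
[[[259.8   85.8   44.72]
  [259.8   76.2   49.88]
  [265.8   89.4   44.72]
  [252.6   81.    48.68]
  [268.2   84.6   46.04]
  [257.4   71.4   44.72]
  [267.    71.4   43.4 ]
  [261.    67.8   42.08]
  [251.4   93.    40.76]
  [255.    89.4   39.44]
  [274.2   78.6   39.44]
  [261.    95.4   43.4 ]
  [249.    88.2   42.08]
  [252.6   69.    40.76]
  [270.6   93.    39.44]
  [273.    88.2   39.44]
  [246.6   81.    40.76]
  [257.4   99.    39.44]]]
```

Rim (overhead ring fit) ≈ (0.467, −0.177). The lid sits about 0 mm in x and 1 mm in y off the tool axis. Going above the rim.

```bash
python3 - <<'E'
from h import *
s=pickle.load(open("side.pkl","rb"));print(proj(s,[.467,-.177,.1]),proj(s,[.467,-.177,0]))
plan([.467,-.178,.33],RV)
E
```

```text
(np.float64(229.81955650870552), np.float64(219.61660123313652)) (np.float64(230.40076234398657), np.float64(247.40581750335187))
[{"dx": 20.0, "dz": 22.0, "wy": -0.1, "wz": -0.1}, {"dx": 21.0, "dy": 1.0, "dz": 23.0, "wy": -0.1, "wz": -0.1}, {"dx": 20.0, "dz": 22.0, "wy": -0.1, "wz": -0.1}, {"dx": 21.0, "dy": 1.0, "dz": 22.0, "wy": -0.1, "wz": -0.1}]
end [ 0.4669 -0.178   0.3303] residual turn [0.2 0.1 0.1]
```

{"fn": "servo_tool", "kwargs": {
  "targets": [
    {"dx":20,"dy":0,"dz":22,"wx":0,"wy":-0.1,"wz":-0.1},
    {"dx":21,"dy":1,"dz":23,"wx":0,"wy":-0.1,"wz":-0.1},
    {"dx":20,"dy":0,"dz":22,"wx":0,"wy":-0.1,"wz":-0.1},
    {"dx":21,"dy":1,"dz":22,"wx":0.1,"wy":0,"wz":-0.1},
    {"dx":0,"dy":0,"dz":0,"wx":0,"wy":0,"wz":0}
  ]
}}

```text
time_s: 5.9
tcp_pos: [0.4626, -0.1745, 0.3244]
tcp_rot: [-0.006, -0.002, 1.0, 0.004]
ft_force: [-0.6, 0.4, -0.5]
finger_gap: 0.0147
```

{"fn": "servo_tool", "kwargs": {
  "targets": [
    {"dx":0,"dy":0,"dz":4,"wx":0,"wy":0,"wz":0},
    {"dx":0,"dy":0,"dz":4,"wx":0,"wy":0,"wz":0},
    {"dx":0,"dy":0,"dz":4,"wx":0,"wy":0,"wz":0},
    {"dx":0,"dy":0,"dz":4,"wx":0,"wy":0,"wz":0},
    {"dx":0,"dy":0,"dz":4,"wx":0,"wy":0,"wz":0}
  ]
}}

```text
time_s: 6.32
tcp_pos: [0.468, -0.1777, 0.3097]
tcp_rot: [0.001, -0.002, 1.0, 0.0]
ft_force: [-0.5, -0.3, -0.5]
finger_gap: 0.0147
```

{"fn": "servo_tool", "kwargs": {
  "targets": [
    {"dx":0,"dy":0,"dz":2,"wx":0,"wy":0,"wz":0},
    {"dx":0,"dy":0,"dz":2,"wx":0,"wy":0,"wz":0},
    {"dx":0,"dy":0,"dz":0,"wx":0,"wy":0,"wz":0}
  ]
}}

```text
time_s: 6.57
tcp_pos: [0.4672, -0.1777, 0.3055]
tcp_rot: [0.0, -0.001, 1.0, 0.001]
ft_force: [-0.4, -0.3, -1.1]
finger_gap: 0.015
```

{"fn": "servo_tool", "kwargs": {
  "targets": [
    {"dx":0,"dy":0,"dz":2,"wx":0,"wy":0,"wz":0},
    {"dx":0,"dy":0,"dz":2,"wx":0,"wy":0,"wz":0},
    {"dx":0,"dy":0,"dz":0,"wx":0,"wy":0,"wz":0}
  ]
}}

```text
time_s: 6.82
tcp_pos: [0.4671, -0.1777, 0.3016]
tcp_rot: [0.0, -0.001, 1.0, 0.001]
ft_force: [-1.2, 0.9, -0.9]
finger_gap: 0.0146
```

{"fn": "servo_tool", "kwargs": {
  "targets": [
    {"dx":0,"dy":0,"dz":2,"wx":0,"wy":0,"wz":0},
    {"dx":0,"dy":0,"dz":0,"wx":0,"wy":0,"wz":0}
  ]
}}

```text
time_s: 6.98
tcp_pos: [0.4672, -0.1779, 0.3007]
tcp_rot: [0.001, -0.001, 1.0, 0.0]
ft_force: [-4.4, 1.0, 8.8]
finger_gap: 0.0151
```

{"fn": "servo_tool", "kwargs": {
  "targets": [
    {"dx":0,"dy":0,"dz":2,"wx":0,"wy":0,"wz":0},
    {"dx":0,"dy":0,"dz":0,"wx":0,"wy":0,"wz":0}
  ]
}}

```text
time_s: 7.15
tcp_pos: [0.4669, -0.1778, 0.3002]
tcp_rot: [0.001, -0.001, 1.0, -0.0]
ft_force: [-11.9, 2.2, 30.5]
finger_gap: 0.0146
```

{"fn": "servo_tool", "kwargs": {
  "targets": [
    {"dx":0,"dy":0,"dz":2,"wx":0,"wy":0,"wz":0},
    {"dx":0,"dy":0,"dz":0,"wx":0,"wy":0,"wz":0}
  ]
}}

```text
time_s: 7.32
tcp_pos: [0.4667, -0.1779, 0.2996]
tcp_rot: [0.001, -0.001, 1.0, -0.001]
ft_force: [-18.4, 5.2, 50.6]
finger_gap: 0.0149
```

It stops at TCP 0.3005, which puts the lid centre at about 0.123 m: the "does not fit" height. To rule out mere misalignment, I'll do a light-force wiggle.

{"fn": "servo_tool", "kwargs": {
  "targets": [
    {"dx":0,"dy":0,"dz":-4,"wx":0,"wy":0,"wz":0},
    {"dx":0,"dy":0,"dz":0,"wx":0,"wy":0,"wz":0}
  ]
}}

```text
time_s: 7.48
tcp_pos: [0.4675, -0.1779, 0.3011]
tcp_rot: [0.001, -0.001, 1.0, 0.0]
ft_force: [-0.1, -0.0, -1.0]
finger_gap: 0.0148
```

{"fn": "servo_tool", "kwargs": {
  "targets": [
    {"dx":2,"dy":0,"dz":0,"wx":0,"wy":0,"wz":0},
    {"dx":1,"dy":0,"dz":0,"wx":0,"wy":0,"wz":0},
    {"dx":0,"dy":0,"dz":0,"wx":0,"wy":0,"wz":0}
  ]
}}

```text
time_s: 7.73
tcp_pos: [0.4646, -0.1779, 0.3001]
tcp_rot: [0.001, -0.002, 1.0, 0.0]
ft_force: [1.9, 0.9, 5.1]
finger_gap: 0.0148
```

{"fn": "servo_tool", "kwargs": {
  "targets": [
    {"dx":-3,"dy":0,"dz":0,"wx":0,"wy":0,"wz":0},
    {"dx":-3,"dy":0,"dz":0,"wx":0,"wy":0,"wz":0},
    {"dx":0,"dy":0,"dz":0,"wx":0,"wy":0,"wz":0}
  ]
}}

```text
time_s: 7.98
tcp_pos: [0.4691, -0.1777, 0.3001]
tcp_rot: [-0.002, -0.001, 1.0, 0.0]
ft_force: [-9.5, -0.1, 17.0]
finger_gap: 0.0146
```

{"fn": "servo_tool", "kwargs": {
  "targets": [
    {"dx":3,"dy":2,"dz":0,"wx":0,"wy":0,"wz":0},
    {"dx":0,"dy":1,"dz":0,"wx":0,"wy":0,"wz":0},
    {"dx":0,"dy":0,"dz":0,"wx":0,"wy":0,"wz":0}
  ]
}}

```text
time_s: 8.23
tcp_pos: [0.4672, -0.1752, 0.3001]
tcp_rot: [0.0, -0.001, 1.0, -0.0]
ft_force: [-1.4, -3.2, 7.6]
finger_gap: 0.0148
```

{"fn": "servo_tool", "kwargs": {
  "targets": [
    {"dx":0,"dy":-3,"dz":0,"wx":0,"wy":0,"wz":0},
    {"dx":0,"dy":-3,"dz":0,"wx":0,"wy":0,"wz":0},
    {"dx":0,"dy":0,"dz":0,"wx":0,"wy":0,"wz":0}
  ]
}}

```text
time_s: 8.48
tcp_pos: [0.4671, -0.1805, 0.3]
tcp_rot: [0.0, -0.002, 1.0, 0.001]
ft_force: [-0.6, 3.9, 10.7]
finger_gap: 0.0147
```

It never drops over a ±3 mm search, so this lid does not fit. I'll set it on free counter at about (0.57, −0.07).

```bash
python3 - <<'E'
from h import *
T=tcpT(bot.read_state());P=T[:3,3]+[0,0,.04]
plan([.57,-.07,.23],RV,P0=P,R0=RV)
E
```

```text
[{"dx": -21.0, "dy": 22.0, "dz": 22.0}, {"dx": -20.0, "dy": 22.0, "dz": 22.0}, {"dx": -21.0, "dy": 22.0, "dz": 22.0}, {"dx": -20.0, "dy": 22.0, "dz": 22.0}, {"dx": -21.0, "dy": 22.0, "dz": 22.0}]
end [ 0.5701 -0.0705  0.23  ] residual turn [0. 0. 0.]
```

{"fn": "servo_tool", "kwargs": {
  "targets": [
    {"dx":0,"dy":0,"dz":-20,"wx":0,"wy":0,"wz":0},
    {"dx":0,"dy":0,"dz":-20,"wx":0,"wy":0,"wz":0},
    {"dx":-26,"dy":27,"dz":0,"wx":0,"wy":0,"wz":0},
    {"dx":-26,"dy":28,"dz":0,"wx":0,"wy":0,"wz":0},
    {"dx":-26,"dy":28,"dz":0,"wx":0,"wy":0,"wz":0}
  ]
}}

```text
time_s: 8.9
tcp_pos: [0.5454, -0.0968, 0.3397]
tcp_rot: [-0.0, -0.001, 1.0, 0.001]
ft_force: [0.4, -0.3, -1.5]
finger_gap: 0.0145
```

{"fn": "servo_tool", "kwargs": {
  "targets": [
    {"dx":-25,"dy":27,"dz":10,"wx":0,"wy":0,"wz":0},
    {"dx":0,"dy":0,"dz":35,"wx":0,"wy":0,"wz":0},
    {"dx":0,"dy":0,"dz":35,"wx":0,"wy":0,"wz":0},
    {"dx":0,"dy":0,"dz":30,"wx":0,"wy":0,"wz":0},
    {"dx":0,"dy":0,"dz":15,"wx":0,"wy":0,"wz":0}
  ]
}}

```text
time_s: 9.32
tcp_pos: [0.5679, -0.0694, 0.2104]
tcp_rot: [-0.003, -0.002, 1.0, 0.001]
ft_force: [-0.8, -0.1, -0.3]
finger_gap: 0.0151
```

{"fn": "servo_tool", "kwargs": {
  "targets": [
    {"dx":0,"dy":0,"dz":5,"wx":0,"wy":0,"wz":0},
    {"dx":0,"dy":0,"dz":0,"wx":0,"wy":0,"wz":0},
    {"dx":0,"dy":0,"dz":0,"wx":0,"wy":0,"wz":0}
  ]
}}

```text
time_s: 9.57
tcp_pos: [0.5701, -0.0704, 0.2104]
tcp_rot: [0.0, -0.001, 1.0, 0.001]
ft_force: [0.2, 0.3, 0.6]
finger_gap: 0.0148
```

{"fn": "servo_tool", "kwargs": {
  "targets": [
    {"dx":0,"dy":0,"dz":4,"wx":0,"wy":0,"wz":0},
    {"dx":0,"dy":0,"dz":3,"wx":0,"wy":0,"wz":0},
    {"dx":0,"dy":0,"dz":0,"wx":0,"wy":0,"wz":0}
  ]
}}

```text
time_s: 9.82
tcp_pos: [0.5701, -0.0704, 0.2033]
tcp_rot: [0.001, -0.001, 1.0, 0.001]
ft_force: [-0.2, -0.8, -1.2]
finger_gap: 0.015
```

{"fn": "servo_tool", "kwargs": {
  "targets": [
    {"dx":0,"dy":0,"dz":2,"wx":0,"wy":0,"wz":0},
    {"dx":0,"dy":0,"dz":0,"wx":0,"wy":0,"wz":0}
  ]
}}

```text
time_s: 9.98
tcp_pos: [0.5699, -0.0703, 0.2011]
tcp_rot: [0.0, -0.001, 1.0, 0.001]
ft_force: [-0.9, 0.3, 0.1]
finger_gap: 0.0147
```

{"fn": "servo_tool", "kwargs": {
  "targets": [
    {"dx":0,"dy":0,"dz":0,"wx":0,"wy":0,"wz":0},
    {"dx":0,"dy":0,"dz":0,"wx":0,"wy":0,"wz":0},
    {"dx":0,"dy":0,"dz":0,"wx":0,"wy":0,"wz":0},
    {"dx":0,"dy":0,"dz":0,"wx":0,"wy":0,"wz":0}
  ],
  "hand": 45
}}

```text
time_s: 10.32
tcp_pos: [0.57, -0.0703, 0.2012]
tcp_rot: [0.0, -0.002, 1.0, 0.001]
ft_force: [0.4, 0.3, -0.0]
finger_gap: 0.0452
```

{"fn": "servo_tool", "kwargs": {
  "targets": [
    {"dx":0,"dy":0,"dz":-15,"wx":0,"wy":0,"wz":0},
    {"dx":0,"dy":0,"dz":-40,"wx":0,"wy":0,"wz":0},
    {"dx":0,"dy":0,"dz":-40,"wx":0,"wy":0,"wz":0},
    {"dx":0,"dy":0,"dz":-20,"wx":0,"wy":0,"wz":0}
  ]
}}

```text
time_s: 10.65
tcp_pos: [0.5707, -0.0706, 0.3203]
tcp_rot: [0.002, -0.002, 1.0, 0.0]
ft_force: [0.8, -1.3, 0.1]
finger_gap: 0.045
```

```bash
python3 - <<'E'
from h import *
L2=np.array([.4835,.0505,.069])+.110*np.array([-np.sin(psi),np.cos(psi),0]);print(L2,L2+.275*LZ)
plan(L2+.275*LZ,RG)
E
```

```text
[0.46534476 0.15899142 0.069     ] [0.62091506 0.18502496 0.29426681]
[{"dx": -7.0, "dy": 36.0, "dz": 4.0, "wx": 0.4, "wy": 5.0, "wz": -1.3}, {"dx": -9.0, "dy": 37.0, "dz": 3.0, "wx": 0.4, "wy": 5.0, "wz": -1.3}, {"dx": -9.0, "dy": 36.0, "dz": 1.0, "wx": 0.4, "wy": 5.0, "wz": -1.3}, {"dx": -10.0, "dy": 36.0, "dz": 1.0, "wx": 0.4, "wy": 5.0, "wz": -1.3}, {"dx": -12.0, "dy": 36.0, "wx": 0.4, "wy": 5.0, "wz": -1.3}]
[{"dx": -11.0, "dy": 35.0, "dz": -2.0, "wx": 0.4, "wy": 5.0, "wz": -1.3}, {"dx": -13.0, "dy": 35.0, "dz": -3.0, "wx": 0.4, "wy": 5.0, "wz": -1.3}]
end [0.621  0.1849 0.2939] residual turn [0.  0.2 0.1]
```

{"fn": "servo_tool", "kwargs": {
  "targets": [
    {"dx":-7,"dy":36,"dz":4,"wx":0.4,"wy":5,"wz":-1.3},
    {"dx":-9,"dy":37,"dz":3,"wx":0.4,"wy":5,"wz":-1.3},
    {"dx":-9,"dy":36,"dz":1,"wx":0.4,"wy":5,"wz":-1.3},
    {"dx":-10,"dy":36,"dz":1,"wx":0.4,"wy":5,"wz":-1.3},
    {"dx":-12,"dy":36,"dz":0,"wx":0.4,"wy":5,"wz":-1.3}
  ]
}}

```text
time_s: 11.07
tcp_pos: [0.606, 0.1141, 0.2975]
tcp_rot: [-0.217, -0.058, 0.974, -0.018]
ft_force: [0.7, -0.1, -0.2]
finger_gap: 0.0453
```

{"fn": "servo_tool", "kwargs": {
  "targets": [
    {"dx":-11,"dy":35,"dz":-2,"wx":0.4,"wy":5,"wz":-1.3},
    {"dx":-13,"dy":35,"dz":-3,"wx":0.4,"wy":5,"wz":-1.3},
    {"dx":0,"dy":0,"dz":0,"wx":0,"wy":0,"wz":0},
    {"dx":0,"dy":0,"dz":0,"wx":0,"wy":0,"wz":0},
    {"dx":0,"dy":0,"dz":0,"wx":0,"wy":0,"wz":0}
  ]
}}

```text
time_s: 11.48
tcp_pos: [0.6201, 0.1849, 0.2889]
tcp_rot: [-0.3, -0.08, 0.95, -0.024]
ft_force: [-0.1, 0.5, 0.2]
finger_gap: 0.045
```

```bash
python3 - <<'E'
from h import *
c=shot("wrist","w6");s=bot.read_state();T=c["T"];print(s["time_s"],s["q"].round(2),T.round(4))
for ce,m,st in greens(c["frame"]): print(ce,st)
P=np.array([.4653,.159,.069])
for n,a,h in [("back base",-.021,0),("back top",-.021,.024),("front top",.021,.024),("rim back top",-.047,0),("rim front top",.047,0),("rim back bottom",-.047,-.024)]:
    print(n,np.round(proj(c,P+a*LX+h*LZ,T),1))
LY=np.cross(LZ,LX)
print("L/R",proj(c,P-.047*LY,T),proj(c,P+.047*LY,T))
u=int(proj(c,P,T)[0]);g=c["frame"][:,:,1].astype(int)
print(u,g[176:200,u],g[236:262,u]);print(g[225,u-24:u+25])
plan(P+.218*LZ,RG);plan(P+.178*LZ,RG,P0=P+.218*LZ,R0=RG)
E
```

```text
11.5333 [0.17 0.95 0.59 1.82 0.01 0.01] [[-0.8073 -0.1663 -0.5663  0.6201]
 [-0.1374  0.9861 -0.0938  0.1849]
 [ 0.574   0.0021 -0.8189  0.2889]
 [ 0.      0.      0.      1.    ]]
[ 10.00709639 279.0348906 ] [   0  234   31   96 1691]
[254.93373003 190.66759048] [  192   128   127   124 12268]
[403.67818728 191.81002847] [  336   130   135   124 12644]
back base [255.5 165.9]
back top [255.4 174.6]
front top [255.2 232.9]
rim back top [255.6 129.7]
rim front top [255.2 250. ]
rim back bottom [255.7 125.4]
L/R (np.float64(192.22537993328712), np.float64(193.15131956968523)) (np.float64(318.5644827794135), np.float64(193.64570251033274))
255 [ 80  95 103 106 106 109 109 107 106 109 108 106 109 109 107 106 107 107
 110 108 106 109 107 109] [109 107 106 107 106 104 106 106 108 106 106 106 105 108 104 109 109 109
 115 113 102 100 113 111 107 109]
[107 109 107 106 108 107 108 108 108 106 109  99  88  89  96 103 105 107
 108 107 109 108 106 107 104 107 107 106 104 105 105 105  98  95  87  80
  85  89  93  91  91  88  89  90  93  92  91  89  91]
[{"dx": 1.0, "dz": 27.0}, {"dx": 1.0, "dy": 1.0, "dz": 26.0}]
end [0.5883 0.18   0.248 ] residual turn [0.1 0.1 0.1]
[{"dz": 20.0}, {"dz": 20.0}]
end [0.566  0.1759 0.2148] residual turn [0. 0. 0.]
```

The lid 2 prediction matches the view within 2 px. Going in to grasp it.

{"fn": "servo_tool", "kwargs": {
  "targets": [
    {"dx":1,"dy":0,"dz":27,"wx":0,"wy":0,"wz":0},
    {"dx":1,"dy":1,"dz":26,"wx":0,"wy":0,"wz":0},
    {"dx":0,"dy":0,"dz":20,"wx":0,"wy":0,"wz":0},
    {"dx":0,"dy":0,"dz":14,"wx":0,"wy":0,"wz":0},
    {"dx":0,"dy":0,"dz":4,"wx":0,"wy":0,"wz":0}
  ]
}}

```text
time_s: 11.95
tcp_pos: [0.5652, 0.1755, 0.2172]
tcp_rot: [-0.3, -0.079, 0.95, -0.024]
ft_force: [-0.6, -0.6, 0.2]
finger_gap: 0.0451
```

{"fn": "servo_tool", "kwargs": {
  "targets": [
    {"dx":0,"dy":0,"dz":0,"wx":0,"wy":0,"wz":0},
    {"dx":0,"dy":0,"dz":0,"wx":0,"wy":0,"wz":0},
    {"dx":0,"dy":0,"dz":0,"wx":0,"wy":0,"wz":0}
  ]
}}

```text
time_s: 12.2
tcp_pos: [0.5676, 0.1769, 0.2179]
tcp_rot: [-0.299, -0.079, 0.951, -0.024]
ft_force: [-0.7, -0.2, -0.7]
finger_gap: 0.0452
```

{"fn": "servo_tool", "kwargs": {
  "targets": [
    {"dx":0,"dy":0,"dz":2,"wx":0,"wy":0,"wz":0},
    {"dx":0,"dy":0,"dz":0,"wx":0,"wy":0,"wz":0},
    {"dx":0,"dy":0,"dz":0,"wx":0,"wy":0,"wz":0},
    {"dx":0,"dy":0,"dz":0,"wx":0,"wy":0,"wz":0},
    {"dx":0,"dy":0,"dz":0,"wx":0,"wy":0,"wz":0}
  ],
  "hand": 5
}}

```text
time_s: 12.62
tcp_pos: [0.5662, 0.1763, 0.2158]
tcp_rot: [-0.299, -0.08, 0.95, -0.025]
ft_force: [2.2, -5.7, 9.5]
finger_gap: 0.0149
```

{"fn": "servo_tool", "kwargs": {
  "targets": [
    {"dx":0,"dy":0,"dz":-10,"wx":0,"wy":0,"wz":0},
    {"dx":0,"dy":0,"dz":-22,"wx":0,"wy":0,"wz":0},
    {"dx":0,"dy":0,"dz":-34,"wx":0,"wy":0,"wz":0},
    {"dx":0,"dy":0,"dz":-34,"wx":0,"wy":0,"wz":0},
    {"dx":0,"dy":0,"dz":0,"wx":0,"wy":0,"wz":0}
  ]
}}

```text
time_s: 13.03
tcp_pos: [0.6256, 0.1868, 0.3021]
tcp_rot: [-0.295, -0.08, 0.952, -0.023]
ft_force: [0.5, 1.1, -0.1]
finger_gap: 0.0147
```

```bash
cat > held.py <<'E'
from h import *
np.set_printoptions(precision=4,suppress=True)
c=shot("wrist","held");s=bot.read_state();print(s["time_s"],c["T"].round(4),s["finger_gap"])
for fn in ("w5","held"):
    c=pickle.load(open(fn+".pkl","rb"));m=c["frame"].copy();m=[x for x in greens(m) if abs(x[0][0]-256)<25][-1][1]
    # outer outline, upper half: widest columns at rows 230-255, top row at mid columns
    w=np.array([np.where(m[r])[0][[0,-1]] for r in range(200,262,6)]);t=[np.where(m[:,q])[0][0] for q in (220,240,257,274,294)]
    g=c["frame"][:,:,1].astype(int);print(fn,w.tolist(),t);print(g[155:168,257],g[212:246,257])
E
python3 held.py; python3 - <<'E'
from h import *
plan([.55,.0,.40],RV);print();plan([.467,-.178,.33],RV,P0=[.55,0,.40],R0=RV)
E
```

```text
13.0833 [[-0.8132 -0.1657 -0.5579  0.6256]
 [-0.138   0.9862 -0.0917  0.1868]
 [ 0.5654  0.0025 -0.8248  0.3021]
 [ 0.      0.      0.      1.    ]] 0.014729254808436764
w5 [[176, 338], [172, 342], [170, 344], [167, 346], [165, 350], [163, 350], [162, 352], [161, 353], [161, 353], [161, 353], [162, 352]] [np.int64(163), np.int64(155), np.int64(152), np.int64(161), np.int64(161)]
[ 83  85  84  97 126 116  92 111 141 138 136 135 134] [91 89 87 87 87 87 83 72 63 65 63 63 68 62 62 65 61 65 64 64 65 62 64 63
 64 61 66 72 74 78 84 84 83 83]
[{"dx": 24.0, "dy": -29.0, "dz": -4.0, "wx": -0.5, "wy": -5.8, "wz": 1.5}, {"dx": 23.0, "dy": -29.0, "dz": -7.0, "wx": -0.5, "wy": -5.8, "wz": 1.5}, {"dx": 21.0, "dy": -29.0, "dz": -9.0, "wx": -0.5, "wy": -5.8, "wz": 1.5}, {"dx": 19.0, "dy": -30.0, "dz": -11.0, "wx": -0.5, "wy": -5.8, "wz": 1.5}, {"dx": 17.0, "dy": -31.0, "dz": -14.0, "wx": -0.5, "wy": -5.8, "wz": 1.5}]
[{"dx": 15.0, "dy": -31.0, "dz": -15.0, "wx": -0.5, "wy": -5.8, "wz": 1.5}]
end [ 5.499e-01 -3.000e-04  4.000e-01] residual turn [0.3 0.2 0.2]

[{"dx": 14.0, "dy": -30.0, "dz": 12.0}, {"dx": 14.0, "dy": -29.0, "dz": 11.0}, {"dx": 13.0, "dy": -30.0, "dz": 12.0}, {"dx": 14.0, "dy": -30.0, "dz": 12.0}, {"dx": 14.0, "dy": -29.0, "dz": 11.0}]
[{"dx": 14.0, "dy": -30.0, "dz": 12.0}]
end [ 0.467 -0.178  0.33 ] residual turn [0. 0. 0.]Traceback (most recent call last):
  File "held.py", line 5, in <module>
    c=pickle.load(open(fn+".pkl","rb"));m=c["frame"].copy();m=[x for x in greens(m) if abs(x[0][0]-256)<25][-1][1]
                                                              ~~~~~~~~~~~~~~~~~~~~~~~~~~~~~~~~~~~~~~~~~~~~~^^^^
IndexError: list index out of range
```

{"fn": "servo_tool", "kwargs": {
  "targets": [
    {"dx":24,"dy":-29,"dz":-4,"wx":-0.5,"wy":-5.8,"wz":1.5},
    {"dx":23,"dy":-29,"dz":-7,"wx":-0.5,"wy":-5.8,"wz":1.5},
    {"dx":21,"dy":-29,"dz":-9,"wx":-0.5,"wy":-5.8,"wz":1.5},
    {"dx":19,"dy":-30,"dz":-11,"wx":-0.5,"wy":-5.8,"wz":1.5},
    {"dx":17,"dy":-31,"dz":-14,"wx":-0.5,"wy":-5.8,"wz":1.5}
  ]
}}

```text
time_s: 13.5
tcp_pos: [0.5605, 0.0312, 0.3805]
tcp_rot: [-0.053, -0.015, 0.998, -0.002]
ft_force: [0.5, -0.7, 0.1]
finger_gap: 0.0147
```

{"fn": "servo_tool", "kwargs": {
  "targets": [
    {"dx":15,"dy":-31,"dz":-15,"wx":-0.4,"wy":-5.6,"wz":1.5},
    {"dx":14,"dy":-30,"dz":12,"wx":0,"wy":0,"wz":0},
    {"dx":14,"dy":-29,"dz":11,"wx":0,"wy":0,"wz":0},
    {"dx":13,"dy":-30,"dz":12,"wx":0,"wy":0,"wz":0},
    {"dx":14,"dy":-30,"dz":12,"wx":0,"wy":0,"wz":0}
  ]
}}

```text
time_s: 13.92
tcp_pos: [0.493, -0.1189, 0.35]
tcp_rot: [-0.006, -0.003, 1.0, 0.001]
ft_force: [1.2, 0.1, -0.8]
finger_gap: 0.0148
```

{"fn": "servo_tool", "kwargs": {
  "targets": [
    {"dx":14,"dy":-29,"dz":11,"wx":0,"wy":0,"wz":0},
    {"dx":14,"dy":-30,"dz":12,"wx":0,"wy":0,"wz":0},
    {"dx":0,"dy":0,"dz":0,"wx":0,"wy":0,"wz":0},
    {"dx":0,"dy":0,"dz":0,"wx":0,"wy":0,"wz":0}
  ]
}}

```text
time_s: 14.25
tcp_pos: [0.4652, -0.1779, 0.3268]
tcp_rot: [-0.007, -0.001, 1.0, 0.002]
ft_force: [0.1, -0.5, -0.6]
finger_gap: 0.0149
```

```bash
python3 held.py; python3 -c "
from h import *
plan([.467,-.178,.31],RV)"
```

```text
14.3 [[-0.9999 -0.0019 -0.0144  0.4652]
 [-0.0019  1.      0.0043 -0.1779]
 [ 0.0144  0.0043 -0.9999  0.3268]
 [ 0.      0.      0.      1.    ]] 0.0147198671213039
w5 [[176, 338], [172, 342], [170, 344], [167, 346], [165, 350], [163, 350], [162, 352], [161, 353], [161, 353], [161, 353], [162, 352]] [np.int64(163), np.int64(155), np.int64(152), np.int64(161), np.int64(161)]
[ 83  85  84  97 126 116  92 111 141 138 136 135 134] [91 89 87 87 87 87 83 72 63 65 63 63 68 62 62 65 61 65 64 64 65 62 64 63
 64 61 66 72 74 78 84 84 83 83]
held [[178, 336], [173, 340], [169, 344], [168, 346], [164, 349], [163, 351], [161, 352], [160, 375], [160, 395], [160, 401], [160, 408]] [np.int64(166), np.int64(157), np.int64(156), np.int64(158), np.int64(163)]
[ 81  76  77  77  78  77  92 118 113  84  94 130 133] [125 125 125 123 126 126 121 124 125 124 116  95  80  79  78  82  80  79
  83  83  81  83  80  81  82  83  82  81  83  82  84  95  92  90]
[{"dx": -1.0, "dy": -1.0, "dz": 17.0, "wx": 0.2, "wy": -0.8, "wz": 0.2}]
end [ 0.4668 -0.1781  0.3105] residual turn [ 0.  0. -0.]
```

{"fn": "servo_tool", "kwargs": {
  "targets": [
    {"dx":3,"dy":0,"dz":10,"wx":0.2,"wy":-1.6,"wz":0.2},
    {"dx":0,"dy":0,"dz":7,"wx":0,"wy":0,"wz":0},
    {"dx":0,"dy":0,"dz":0,"wx":0,"wy":0,"wz":0},
    {"dx":0,"dy":0,"dz":0,"wx":0,"wy":0,"wz":0}
  ]
}}

```text
time_s: 14.63
tcp_pos: [0.464, -0.1764, 0.3112]
tcp_rot: [0.007, -0.001, 1.0, -0.0]
ft_force: [0.4, -1.3, 0.1]
finger_gap: 0.0149
```

{"fn": "servo_tool", "kwargs": {
  "targets": [
    {"dx":0,"dy":0,"dz":3,"wx":0,"wy":0,"wz":0},
    {"dx":0,"dy":0,"dz":3,"wx":0,"wy":0,"wz":0},
    {"dx":0,"dy":0,"dz":0,"wx":0,"wy":0,"wz":0}
  ]
}}

```text
time_s: 14.88
tcp_pos: [0.4642, -0.177, 0.305]
tcp_rot: [0.008, -0.001, 1.0, -0.0]
ft_force: [-0.7, 0.0, -1.3]
finger_gap: 0.0147
```

{"fn": "servo_tool", "kwargs": {
  "targets": [
    {"dx":0,"dy":0,"dz":2,"wx":0,"wy":0,"wz":0},
    {"dx":0,"dy":0,"dz":0,"wx":0,"wy":0,"wz":0}
  ]
}}

```text
time_s: 15.05
tcp_pos: [0.4641, -0.1772, 0.3032]
tcp_rot: [0.008, -0.001, 1.0, -0.0]
ft_force: [-0.0, 0.6, -1.1]
finger_gap: 0.0148
```

{"fn": "servo_tool", "kwargs": {
  "targets": [
    {"dx":0,"dy":0,"dz":2,"wx":0,"wy":0,"wz":0},
    {"dx":0,"dy":0,"dz":0,"wx":0,"wy":0,"wz":0}
  ]
}}

```text
time_s: 15.22
tcp_pos: [0.4641, -0.1773, 0.3012]
tcp_rot: [0.008, -0.001, 1.0, -0.0]
ft_force: [-0.3, -0.8, -0.3]
finger_gap: 0.015
```

{"fn": "servo_tool", "kwargs": {
  "targets": [
    {"dx":0,"dy":0,"dz":2,"wx":0,"wy":0,"wz":0},
    {"dx":0,"dy":0,"dz":0,"wx":0,"wy":0,"wz":0}
  ]
}}

```text
time_s: 15.38
tcp_pos: [0.4641, -0.1772, 0.2991]
tcp_rot: [0.008, -0.001, 1.0, -0.0]
ft_force: [-0.5, 0.3, -1.3]
finger_gap: 0.015
```

{"fn": "servo_tool", "kwargs": {
  "targets": [
    {"dx":0,"dy":0,"dz":2,"wx":0,"wy":0,"wz":0},
    {"dx":0,"dy":0,"dz":0,"wx":0,"wy":0,"wz":0}
  ]
}}

```text
time_s: 15.55
tcp_pos: [0.4643, -0.1773, 0.2976]
tcp_rot: [0.008, -0.001, 1.0, -0.0]
ft_force: [-0.3, 0.5, 2.6]
finger_gap: 0.0146
```

{"fn": "servo_tool", "kwargs": {
  "targets": [
    {"dx":0,"dy":0,"dz":2,"wx":0,"wy":0,"wz":0},
    {"dx":0,"dy":0,"dz":0,"wx":0,"wy":0,"wz":0}
  ]
}}

```text
time_s: 15.72
tcp_pos: [0.4642, -0.1773, 0.2972]
tcp_rot: [0.009, -0.001, 1.0, -0.001]
ft_force: [-8.2, 1.9, 25.3]
finger_gap: 0.0146
```

{"fn": "servo_tool", "kwargs": {
  "targets": [
    {"dx":0,"dy":0,"dz":2,"wx":0,"wy":0,"wz":0},
    {"dx":0,"dy":0,"dz":0,"wx":0,"wy":0,"wz":0}
  ]
}}

```text
time_s: 15.88
tcp_pos: [0.4641, -0.1773, 0.2969]
tcp_rot: [0.009, -0.001, 1.0, -0.001]
ft_force: [-16.1, 5.6, 47.7]
finger_gap: 0.0149
```

Contact is at 0.2976. This lid was gripped 2.4 mm deeper, so that again is the "does not fit" height. Same wiggle test.

{"fn": "servo_tool", "kwargs": {
  "targets": [
    {"dx":0,"dy":0,"dz":-3,"wx":0,"wy":0,"wz":0},
    {"dx":3,"dy":0,"dz":0,"wx":0,"wy":0,"wz":0},
    {"dx":0,"dy":0,"dz":0,"wx":0,"wy":0,"wz":0}
  ]
}}

```text
time_s: 16.13
tcp_pos: [0.4615, -0.1775, 0.2973]
tcp_rot: [0.009, -0.001, 1.0, -0.001]
ft_force: [-1.1, 0.1, 14.2]
finger_gap: 0.0147
```

{"fn": "servo_tool", "kwargs": {
  "targets": [
    {"dx":-3,"dy":0,"dz":0,"wx":0,"wy":0,"wz":0},
    {"dx":-3,"dy":0,"dz":0,"wx":0,"wy":0,"wz":0},
    {"dx":0,"dy":0,"dz":0,"wx":0,"wy":0,"wz":0}
  ]
}}

```text
time_s: 16.38
tcp_pos: [0.4657, -0.1774, 0.2973]
tcp_rot: [0.006, -0.0, 1.0, -0.001]
ft_force: [-15.7, -1.3, 26.2]
finger_gap: 0.0148
```

{"fn": "servo_tool", "kwargs": {
  "targets": [
    {"dx":3,"dy":2,"dz":0,"wx":0,"wy":0,"wz":0},
    {"dx":0,"dy":1,"dz":0,"wx":0,"wy":0,"wz":0},
    {"dx":0,"dy":0,"dz":0,"wx":0,"wy":0,"wz":0}
  ]
}}

```text
time_s: 16.63
tcp_pos: [0.4644, -0.1754, 0.2974]
tcp_rot: [0.009, -0.0, 1.0, -0.003]
ft_force: [-3.6, -5.1, 12.5]
finger_gap: 0.0145
```

{"fn": "servo_tool", "kwargs": {
  "targets": [
    {"dx":0,"dy":-3,"dz":0,"wx":0,"wy":0,"wz":0},
    {"dx":0,"dy":-3,"dz":0,"wx":0,"wy":0,"wz":0},
    {"dx":0,"dy":0,"dz":0,"wx":0,"wy":0,"wz":0}
  ]
}}

```text
time_s: 16.88
tcp_pos: [0.4644, -0.1796, 0.2972]
tcp_rot: [0.009, -0.001, 1.0, 0.001]
ft_force: [-1.6, 7.9, 16.9]
finger_gap: 0.0148
```

Second lid ruled out as well. I'll place it on the counter at about (0.585, 0.045).

{"fn": "servo_tool", "kwargs": {
  "targets": [
    {"dx":0,"dy":0,"dz":-20,"wx":0,"wy":0,"wz":0},
    {"dx":0,"dy":0,"dz":-24,"wx":0,"wy":0,"wz":0},
    {"dx":-17,"dy":32,"dz":0,"wx":0,"wy":0,"wz":0},
    {"dx":-17,"dy":32,"dz":0,"wx":0,"wy":0,"wz":0},
    {"dx":-17,"dy":32,"dz":0,"wx":0,"wy":0,"wz":0}
  ]
}}

```text
time_s: 17.3
tcp_pos: [0.5147, -0.0835, 0.3412]
tcp_rot: [0.008, 0.0, 1.0, -0.0]
ft_force: [1.2, -0.6, 0.3]
finger_gap: 0.0151
```

{"fn": "servo_tool", "kwargs": {
  "targets": [
    {"dx":-17,"dy":32,"dz":0,"wx":0,"wy":0,"wz":0},
    {"dx":-17,"dy":32,"dz":0,"wx":0,"wy":0,"wz":0},
    {"dx":-17,"dy":32,"dz":0,"wx":0,"wy":0,"wz":0},
    {"dx":-16,"dy":32,"dz":0,"wx":0,"wy":0,"wz":0},
    {"dx":0,"dy":0,"dz":25,"wx":0,"wy":0,"wz":0}
  ]
}}

```text
time_s: 17.72
tcp_pos: [0.5851, 0.0487, 0.3202]
tcp_rot: [0.012, -0.003, 1.0, 0.0]
ft_force: [0.2, -0.4, -0.0]
finger_gap: 0.0147
```

{"fn": "servo_tool", "kwargs": {
  "targets": [
    {"dx":0,"dy":0,"dz":35,"wx":0,"wy":0,"wz":0},
    {"dx":0,"dy":0,"dz":35,"wx":0,"wy":0,"wz":0},
    {"dx":0,"dy":0,"dz":30,"wx":0,"wy":0,"wz":0},
    {"dx":0,"dy":0,"dz":10,"wx":0,"wy":0,"wz":0},
    {"dx":0,"dy":0,"dz":0,"wx":0,"wy":0,"wz":0}
  ]
}}

```text
time_s: 18.13
tcp_pos: [0.5818, 0.0438, 0.2043]
tcp_rot: [0.005, -0.001, 1.0, -0.0]
ft_force: [-0.1, -0.9, 0.3]
finger_gap: 0.0149
```

{"fn": "servo_tool", "kwargs": {
  "targets": [
    {"dx":0,"dy":0,"dz":3,"wx":0,"wy":0,"wz":0},
    {"dx":0,"dy":0,"dz":3,"wx":0,"wy":0,"wz":0},
    {"dx":0,"dy":0,"dz":0,"wx":0,"wy":0,"wz":0}
  ]
}}

```text
time_s: 18.38
tcp_pos: [0.5842, 0.0437, 0.2024]
tcp_rot: [0.009, -0.001, 1.0, -0.0]
ft_force: [0.3, 1.0, -1.5]
finger_gap: 0.0147
```

{"fn": "servo_tool", "kwargs": {
  "targets": [
    {"dx":0,"dy":0,"dz":0,"wx":0,"wy":0,"wz":0},
    {"dx":0,"dy":0,"dz":0,"wx":0,"wy":0,"wz":0},
    {"dx":0,"dy":0,"dz":0,"wx":0,"wy":0,"wz":0},
    {"dx":0,"dy":0,"dz":0,"wx":0,"wy":0,"wz":0}
  ],
  "hand": 45
}}

```text
time_s: 18.72
tcp_pos: [0.5837, 0.0438, 0.2017]
tcp_rot: [0.009, -0.001, 1.0, -0.0]
ft_force: [0.5, -0.1, 0.0]
finger_gap: 0.0451
```

{"fn": "servo_tool", "kwargs": {
  "targets": [
    {"dx":0,"dy":0,"dz":-15,"wx":0,"wy":0,"wz":0},
    {"dx":0,"dy":0,"dz":-40,"wx":0,"wy":0,"wz":0},
    {"dx":0,"dy":0,"dz":-40,"wx":0,"wy":0,"wz":0},
    {"dx":0,"dy":0,"dz":-20,"wx":0,"wy":0,"wz":0}
  ]
}}

```text
time_s: 19.05
tcp_pos: [0.5824, 0.0439, 0.3206]
tcp_rot: [0.01, -0.001, 1.0, -0.001]
ft_force: [1.4, -0.3, 0.9]
finger_gap: 0.0451
```

```bash
python3 - <<'E'
from h import *
L=np.array([.4835,.0505,.069])+.220*np.array([-np.sin(psi),np.cos(psi),0]);print(L)
plan(L+.275*LZ,RG)
E
```

```text
[0.44718953 0.26748283 0.069     ]
[{"dx": -3.0, "dy": 36.0, "dz": 4.0, "wx": 0.4, "wy": 5.2, "wz": -1.3}, {"dx": -4.0, "dy": 35.0, "dz": 3.0, "wx": 0.4, "wy": 5.2, "wz": -1.3}, {"dx": -5.0, "dy": 36.0, "dz": 3.0, "wx": 0.4, "wy": 5.2, "wz": -1.3}, {"dx": -6.0, "dy": 35.0, "dz": 1.0, "wx": 0.4, "wy": 5.2, "wz": -1.3}, {"dx": -7.0, "dy": 35.0, "dz": 1.0, "wx": 0.4, "wy": 5.2, "wz": -1.3}]
[{"dx": -8.0, "dy": 36.0, "wx": 0.4, "wy": 5.2, "wz": -1.3}, {"dx": -9.0, "dy": 34.0, "dz": -1.0, "wx": 0.4, "wy": 5.2, "wz": -1.3}]
end [0.6034 0.2931 0.2945] residual turn [-0.  -0.3 -0.1]
```

{"fn": "servo_tool", "kwargs": {
  "targets": [
    {"dx":-3,"dy":36,"dz":4,"wx":0.4,"wy":5.2,"wz":-1.3},
    {"dx":-4,"dy":35,"dz":3,"wx":0.4,"wy":5.2,"wz":-1.3},
    {"dx":-5,"dy":36,"dz":3,"wx":0.4,"wy":5.2,"wz":-1.3},
    {"dx":-6,"dy":35,"dz":1,"wx":0.4,"wy":5.2,"wz":-1.3},
    {"dx":-7,"dy":35,"dz":1,"wx":0.4,"wy":5.2,"wz":-1.3}
  ]
}}

```text
time_s: 19.47
tcp_pos: [0.5961, 0.2233, 0.2985]
tcp_rot: [-0.218, -0.057, 0.974, -0.019]
ft_force: [1.6, -0.5, -0.1]
finger_gap: 0.045
```

{"fn": "servo_tool", "kwargs": {
  "targets": [
    {"dx":-8,"dy":36,"dz":0,"wx":0.4,"wy":5.2,"wz":-1.3},
    {"dx":-9,"dy":34,"dz":-1,"wx":0.4,"wy":5.2,"wz":-1.3},
    {"dx":0,"dy":0,"dz":0,"wx":0,"wy":0,"wz":0},
    {"dx":0,"dy":0,"dz":0,"wx":0,"wy":0,"wz":0},
    {"dx":0,"dy":0,"dz":0,"wx":0,"wy":0,"wz":0}
  ]
}}

```text
time_s: 19.88
tcp_pos: [0.6025, 0.2888, 0.29]
tcp_rot: [-0.299, -0.077, 0.951, -0.025]
ft_force: [1.0, -0.2, 1.2]
finger_gap: 0.0451
```

```bash
python3 - <<'E'
from h import *
c=shot("wrist","w7");s=bot.read_state();T=c["T"];print(s["time_s"],s["q"].round(2),T.round(4))
for ce,m,st in greens(c["frame"]): print(ce,st)
P=np.array([.4472,.2675,.069])
for n,a,h in [("front top",.021,.024),("rim back top",-.047,0),("rim front top",.047,0),("rim back bottom",-.047,-.024)]:
    print(n,np.round(proj(c,P+a*LX+h*LZ,T),1))
LY=np.cross(LZ,LX)
print("L/R",proj(c,P-.047*LY,T),proj(c,P+.047*LY,T))
plan(P+.218*LZ,RG);plan(P+.181*LZ,RG,P0=P+.218*LZ,R0=RG)
E
```

```text
19.9333 [0.32 1.   0.7  1.87 0.09 0.13] [[-0.8093 -0.1618 -0.5647  0.6025]
 [-0.132   0.9868 -0.0936  0.2888]
 [ 0.5724 -0.0013 -0.82    0.29  ]
 [ 0.      0.      0.      1.    ]]
[ 11.83175803 326.46644612] [   0  278   30  101 2116]
[261.11539727 191.54334595] [  198   129   127   124 12158]
front top [262.  232.8]
rim back top [261.9 130. ]
rim front top [261.5 249.8]
rim back bottom [261.4 125.6]
L/R (np.float64(198.69573384755466), np.float64(193.49037712673578)) (np.float64(324.6291730314823), np.float64(193.31315633676627))
[{"dy": 3.0, "dz": 27.0, "wy": 0.1, "wz": -0.1}, {"dx": 1.0, "dy": 2.0, "dz": 27.0, "wy": 0.1, "wz": -0.1}]
end [0.5704 0.288  0.2476] residual turn [ 0.1 -0.  -0. ]
[{"dz": 37.0}]
end [0.5496 0.2846 0.2173] residual turn [0. 0. 0.]
```

The third lid also sits where predicted. Grasping it.

{"fn": "servo_tool", "kwargs": {
  "targets": [
    {"dx":0,"dy":3,"dz":27,"wx":0,"wy":0.1,"wz":-0.1},
    {"dx":-1,"dy":2,"dz":26,"wx":0,"wy":0.1,"wz":-0.1},
    {"dx":0,"dy":0,"dz":20,"wx":0,"wy":0,"wz":0},
    {"dx":0,"dy":0,"dz":14,"wx":0,"wy":0,"wz":0},
    {"dx":0,"dy":0,"dz":4,"wx":0,"wy":0,"wz":0}
  ]
}}

```text
time_s: 20.35
tcp_pos: [0.5495, 0.284, 0.2164]
tcp_rot: [-0.301, -0.078, 0.95, -0.024]
ft_force: [-0.2, -0.8, 0.8]
finger_gap: 0.0451
```

{"fn": "servo_tool", "kwargs": {
  "targets": [
    {"dx":0,"dy":0,"dz":0,"wx":0,"wy":0,"wz":0},
    {"dx":0,"dy":0,"dz":0,"wx":0,"wy":0,"wz":0},
    {"dx":0,"dy":0,"dz":0,"wx":0,"wy":0,"wz":0}
  ]
}}

```text
time_s: 20.6
tcp_pos: [0.5518, 0.2853, 0.2172]
tcp_rot: [-0.3, -0.079, 0.951, -0.024]
ft_force: [0.4, -0.0, -0.9]
finger_gap: 0.0451
```

```bash
python3 - <<'E'
from h import *
T=tcpT(bot.read_state());P=np.array([.4472,.2675,.069])
print(RG.T@(T[:3,3]-P-.179*LZ)*1e3, np.degrees(R.from_matrix(T[:3,:3].T@RG).as_rotvec()))
E
```

```text
[-1.90810817  0.33188739 -3.20971821] [ 0.1270345   0.02314324 -0.01519422]
```

{"fn": "servo_tool", "kwargs": {
  "targets": [
    {"dx":0,"dy":0,"dz":1,"wx":0,"wy":0,"wz":0},
    {"dx":0,"dy":0,"dz":0,"wx":0,"wy":0,"wz":0},
    {"dx":0,"dy":0,"dz":0,"wx":0,"wy":0,"wz":0},
    {"dx":0,"dy":0,"dz":0,"wx":0,"wy":0,"wz":0},
    {"dx":0,"dy":0,"dz":0,"wx":0,"wy":0,"wz":0}
  ],
  "hand": 5
}}

```text
time_s: 21.02
tcp_pos: [0.5506, 0.2855, 0.215]
tcp_rot: [-0.301, -0.079, 0.95, -0.024]
ft_force: [1.7, -1.3, 4.7]
finger_gap: 0.0149
```

{"fn": "servo_tool", "kwargs": {
  "targets": [
    {"dx":0,"dy":0,"dz":-10,"wx":0,"wy":0,"wz":0},
    {"dx":0,"dy":0,"dz":-22,"wx":0,"wy":0,"wz":0},
    {"dx":0,"dy":0,"dz":-34,"wx":0,"wy":0,"wz":0},
    {"dx":0,"dy":0,"dz":-34,"wx":0,"wy":0,"wz":0},
    {"dx":0,"dy":0,"dz":0,"wx":0,"wy":0,"wz":0}
  ]
}}

```text
time_s: 21.43
tcp_pos: [0.6105, 0.2955, 0.3021]
tcp_rot: [-0.296, -0.079, 0.952, -0.023]
ft_force: [0.9, 0.5, 0.1]
finger_gap: 0.0149
```

```bash
python3 - <<'E'
from h import *
plan([.55,.05,.42],RV);print();plan([.55,-.18,.42],RV,P0=[.55,.05,.42],R0=RV)
E
```

```text
[{"dx": 21.0, "dy": -33.0, "dz": -6.0, "wx": -0.4, "wy": -4.9, "wz": 1.3}, {"dx": 20.0, "dy": -34.0, "dz": -8.0, "wx": -0.4, "wy": -4.9, "wz": 1.3}, {"dx": 19.0, "dy": -34.0, "dz": -10.0, "wx": -0.4, "wy": -4.9, "wz": 1.3}, {"dx": 17.0, "dy": -34.0, "dz": -11.0, "wx": -0.4, "wy": -4.9, "wz": 1.3}, {"dx": 15.0, "dy": -34.0, "dz": -13.0, "wx": -0.4, "wy": -4.9, "wz": 1.3}]
[{"dx": 13.0, "dy": -35.0, "dz": -15.0, "wx": -0.4, "wy": -4.9, "wz": 1.3}, {"dx": 11.0, "dy": -35.0, "dz": -16.0, "wx": -0.4, "wy": -4.9, "wz": 1.3}]
end [0.5497 0.05   0.4205] residual turn [ 0.1 -0.1  0. ]

[{"dy": -38.0}, {"dy": -39.0}, {"dy": -38.0}, {"dy": -38.0}, {"dy": -39.0}]
[{"dy": -38.0}]
end [ 0.55 -0.18  0.42] residual turn [0. 0. 0.]
```

{"fn": "servo_tool", "kwargs": {
  "targets": [
    {"dx":21,"dy":-33,"dz":-6,"wx":-0.4,"wy":-4.9,"wz":1.3},
    {"dx":20,"dy":-34,"dz":-8,"wx":-0.4,"wy":-4.9,"wz":1.3},
    {"dx":19,"dy":-34,"dz":-10,"wx":-0.4,"wy":-4.9,"wz":1.3},
    {"dx":17,"dy":-34,"dz":-11,"wx":-0.4,"wy":-4.9,"wz":1.3},
    {"dx":15,"dy":-34,"dz":-13,"wx":-0.4,"wy":-4.9,"wz":1.3}
  ]
}}

```text
time_s: 21.85
tcp_pos: [0.5665, 0.1235, 0.3801]
tcp_rot: [-0.096, -0.024, 0.995, -0.008]
ft_force: [1.4, -0.3, -0.1]
finger_gap: 0.015
```

{"fn": "servo_tool", "kwargs": {
  "targets": [
    {"dx":13,"dy":-35,"dz":-15,"wx":-0.4,"wy":-4.9,"wz":1.3},
    {"dx":11,"dy":-35,"dz":-16,"wx":-0.4,"wy":-4.9,"wz":1.3},
    {"dx":0,"dy":-38,"dz":0,"wx":0,"wy":0,"wz":0},
    {"dx":0,"dy":-39,"dz":0,"wx":0,"wy":0,"wz":0},
    {"dx":0,"dy":-38,"dz":0,"wx":0,"wy":0,"wz":0}
  ]
}}

```text
time_s: 22.27
tcp_pos: [0.5509, -0.0619, 0.4158]
tcp_rot: [-0.012, -0.002, 1.0, -0.001]
ft_force: [1.7, -0.0, -0.6]
finger_gap: 0.0148
```

{"fn": "servo_tool", "kwargs": {
  "targets": [
    {"dx":0,"dy":-38,"dz":0,"wx":0,"wy":0,"wz":0},
    {"dx":0,"dy":-39,"dz":0,"wx":0,"wy":0,"wz":0},
    {"dx":0,"dy":-38,"dz":0,"wx":0,"wy":0,"wz":0},
    {"dx":0,"dy":0,"dz":0,"wx":0,"wy":0,"wz":0},
    {"dx":0,"dy":0,"dz":0,"wx":0,"wy":0,"wz":0}
  ]
}}

```text
time_s: 22.68
tcp_pos: [0.5519, -0.1773, 0.4147]
tcp_rot: [-0.013, -0.001, 1.0, -0.001]
ft_force: [0.2, 0.4, -0.2]
finger_gap: 0.0145
```

```bash
python3 held.py; python3 -c "
from h import *
c=pickle.load(open('held.pkl','rb'));print(proj(c,[.467,-.177,.1],c['T']))
gr=cv2.GaussianBlur(cv2.cvtColor(c['frame'],cv2.COLOR_RGB2GRAY),(3,3),0).astype(int)
u,v=map(round,proj(c,[.467,-.177,.1],c['T']));print(u,v)
print(gr[v,u-56:u-34]);print(gr[v,u+34:u+58]);print(gr[max(v-58,0):v-34,u],max(v-58,0));print(gr[v+34:v+58,u])
cv2.imwrite('pics/rim.png',cv2.resize(c['frame'][:180,150:380,::-1],None,fx=3.3,fy=3.3,interpolation=cv2.INTER_CUBIC))"
```

```text
22.7333 [[-0.9997 -0.0014 -0.0255  0.5519]
 [-0.0014  1.     -0.0012 -0.1773]
 [ 0.0255 -0.0012 -0.9997  0.4147]
 [ 0.      0.      0.      1.    ]] 0.014565095175953712
w5 [[176, 338], [172, 342], [170, 344], [167, 346], [165, 350], [163, 350], [162, 352], [161, 353], [161, 353], [161, 353], [162, 352]] [np.int64(163), np.int64(155), np.int64(152), np.int64(161), np.int64(161)]
[ 83  85  84  97 126 116  92 111 141 138 136 135 134] [91 89 87 87 87 87 83 72 63 65 63 63 68 62 62 65 61 65 64 64 65 62 64 63
 64 61 66 72 74 78 84 84 83 83]
held [[174, 390], [170, 386], [168, 380], [165, 372], [163, 351], [161, 352], [160, 354], [160, 354], [159, 354], [159, 354], [160, 354]] [np.int64(162), np.int64(153), np.int64(151), np.int64(159), np.int64(161)]
[ 91  99 121 133 111  99 127 145 139 139 139 137 138] [119 116 109  91  90  86  89  87  85  88  82  62  66  66  61  67  67  63
  63  67  63  63  63  63  64  66  72  75  79  82  84  85  86  87]
(np.float64(256.80678654535393), np.float64(86.98395758695699))
257 87
[163 162 163 169 174 172 158 141 134 141 170 202 214 196 158 144 174 204
 213 205 176 141]
[212 213 204 177 148 137 135 124 110 111 126 133 128 124 140 166 181 184
 182 173 157 142 136 137]
[143 145 155 176 195 201 202 201 192 177 175 194 213 214 189 148 129 143
 160 163 163 163 168 187] 29
[132 131 132 133 134 135 141 166 197 207 190 169 177 205 214 187 142 120
 125 130 130 129 126 122]
```

View pics/rim.png

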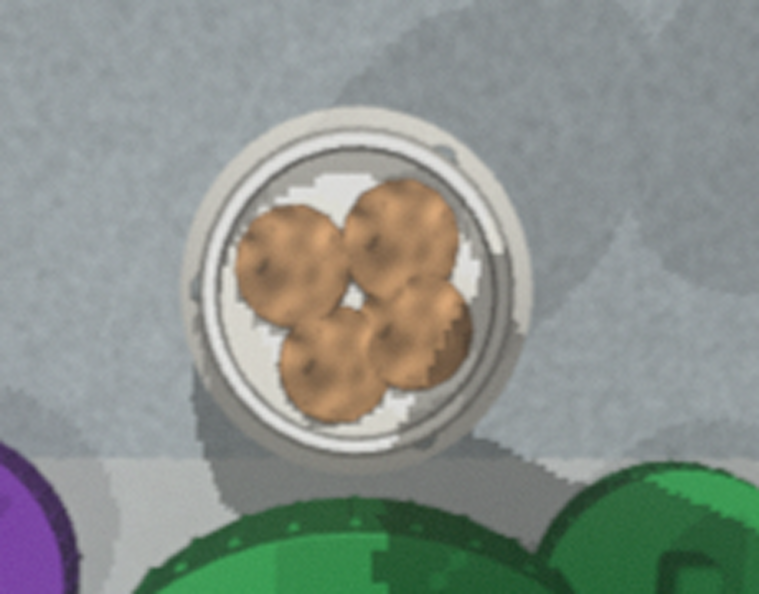

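The rim is confirmed at (0.467, −0.177) from the dark rings' centre at (257, 85.5), and the canister is undisturbed. Lid 2 lies at the lower right and the held lid at the bottom. Lowering the third lid.

```bash
python3 -c "
from h import *
plan([.4685,-.178,.32],RV)"
```

```text
[{"dx": 20.0, "dz": 24.0, "wy": -0.4}, {"dx": 21.0, "dy": -1.0, "dz": 24.0, "wy": -0.4}, {"dx": 20.0, "dz": 24.0, "wy": -0.4}, {"dx": 21.0, "dy": -1.0, "dz": 24.0, "wy": -0.4}]
end [ 0.4685 -0.1782  0.32  ] residual turn [-0.   0.1  0.2]
```

{"fn": "servo_tool", "kwargs": {
  "targets": [
    {"dx":20,"dy":0,"dz":24,"wx":0,"wy":-0.4,"wz":0},
    {"dx":21,"dy":0,"dz":24,"wx":0,"wy":-0.4,"wz":0},
    {"dx":20,"dy":0,"dz":24,"wx":0,"wy":-0.4,"wz":0},
    {"dx":21,"dy":-1,"dz":20,"wx":0,"wy":-0.4,"wz":0},
    {"dx":0,"dy":0,"dz":0,"wx":0,"wy":0,"wz":0}
  ]
}}

```text
time_s: 23.15
tcp_pos: [0.4638, -0.1739, 0.3203]
tcp_rot: [-0.003, -0.003, 1.0, 0.002]
ft_force: [0.4, 0.9, -1.0]
finger_gap: 0.0148
```

{"fn": "servo_tool", "kwargs": {
  "targets": [
    {"dx":0,"dy":0,"dz":4,"wx":0,"wy":0,"wz":0},
    {"dx":0,"dy":0,"dz":4,"wx":0,"wy":0,"wz":0},
    {"dx":0,"dy":0,"dz":0,"wx":0,"wy":0,"wz":0},
    {"dx":0,"dy":0,"dz":0,"wx":0,"wy":0,"wz":0}
  ]
}}

```text
time_s: 23.48
tcp_pos: [0.4699, -0.1768, 0.317]
tcp_rot: [0.002, -0.003, 1.0, -0.001]
ft_force: [0.3, 0.3, -0.3]
finger_gap: 0.0147
```

```bash
python3 -c "
from h import *
print(tcpT(bot.read_state()).round(4));plan([.4685,-.178,.308],RV)"
```

```text
[[-1.     -0.0057  0.0042  0.4699]
 [-0.0057  1.     -0.0022 -0.1768]
 [-0.0042 -0.0023 -1.      0.317 ]
 [ 0.      0.      0.      1.    ]]
[{"dx": 1.0, "dy": -1.0, "dz": 9.0, "wx": -0.1, "wy": 0.2, "wz": 0.3}]
end [ 0.4689 -0.1778  0.308 ] residual turn [-0.  0.  0.]
```

{"fn": "servo_tool", "kwargs": {
  "targets": [
    {"dx":1.4,"dy":-1.2,"dz":5,"wx":-0.1,"wy":0.2,"wz":0.3},
    {"dx":0,"dy":0,"dz":4,"wx":0,"wy":0,"wz":0},
    {"dx":0,"dy":0,"dz":4,"wx":0,"wy":0,"wz":0},
    {"dx":0,"dy":0,"dz":0,"wx":0,"wy":0,"wz":0}
  ]
}}

```text
time_s: 23.82
tcp_pos: [0.4673, -0.1782, 0.3026]
tcp_rot: [-0.001, 0.0, 1.0, 0.0]
ft_force: [0.9, 1.1, -0.4]
finger_gap: 0.0151
```

{"fn": "servo_tool", "kwargs": {
  "targets": [
    {"dx":0,"dy":0,"dz":2,"wx":0,"wy":0,"wz":0},
    {"dx":0,"dy":0,"dz":0,"wx":0,"wy":0,"wz":0}
  ]
}}

```text
time_s: 23.98
tcp_pos: [0.4675, -0.1782, 0.3013]
tcp_rot: [-0.0, 0.0, 1.0, 0.0]
ft_force: [-0.3, 0.3, -0.4]
finger_gap: 0.0146
```

{"fn": "servo_tool", "kwargs": {
  "targets": [
    {"dx":0,"dy":0,"dz":2,"wx":0,"wy":0,"wz":0},
    {"dx":0,"dy":0,"dz":0,"wx":0,"wy":0,"wz":0}
  ]
}}

```text
time_s: 24.15
tcp_pos: [0.4675, -0.1782, 0.2994]
tcp_rot: [-0.0, 0.0, 1.0, 0.0]
ft_force: [-0.5, 0.6, -1.0]
finger_gap: 0.0146
```

{"fn": "servo_tool", "kwargs": {
  "targets": [
    {"dx":0,"dy":0,"dz":2,"wx":0,"wy":0,"wz":0},
    {"dx":0,"dy":0,"dz":0,"wx":0,"wy":0,"wz":0}
  ]
}}

```text
time_s: 24.32
tcp_pos: [0.4675, -0.1783, 0.2974]
tcp_rot: [-0.0, 0.0, 1.0, -0.0]
ft_force: [0.7, -0.2, -0.6]
finger_gap: 0.015
```

{"fn": "servo_tool", "kwargs": {
  "targets": [
    {"dx":0,"dy":0,"dz":2,"wx":0,"wy":0,"wz":0},
    {"dx":0,"dy":0,"dz":0,"wx":0,"wy":0,"wz":0}
  ]
}}

```text
time_s: 24.48
tcp_pos: [0.4679, -0.1783, 0.2957]
tcp_rot: [0.0, 0.0, 1.0, -0.0]
ft_force: [2.8, 1.0, 1.2]
finger_gap: 0.0149
```

It has dropped past the non-fit height with only a slight guiding force toward +x. This is the fitting lid, so I'll go on down and press.

{"fn": "servo_tool", "kwargs": {
  "targets": [
    {"dx":-0.6,"dy":0,"dz":2,"wx":0,"wy":0,"wz":0},
    {"dx":0,"dy":0,"dz":0,"wx":0,"wy":0,"wz":0}
  ]
}}

```text
time_s: 24.65
tcp_pos: [0.4687, -0.1783, 0.2939]
tcp_rot: [0.001, 0.0, 1.0, -0.0]
ft_force: [2.5, 1.0, 4.2]
finger_gap: 0.015
```

{"fn": "servo_tool", "kwargs": {
  "targets": [
    {"dx":0,"dy":0,"dz":2,"wx":0,"wy":0,"wz":0},
    {"dx":0,"dy":0,"dz":0,"wx":0,"wy":0,"wz":0}
  ]
}}

```text
time_s: 24.82
tcp_pos: [0.4691, -0.1783, 0.2917]
tcp_rot: [0.001, 0.0, 1.0, 0.0]
ft_force: [6.8, 1.1, -2.9]
finger_gap: 0.0147
```

{"fn": "servo_tool", "kwargs": {
  "targets": [
    {"dx":0,"dy":0,"dz":1,"wx":0,"wy":0,"wz":0},
    {"dx":0,"dy":0,"dz":0,"wx":0,"wy":0,"wz":0}
  ]
}}

```text
time_s: 24.98
tcp_pos: [0.469, -0.1783, 0.2908]
tcp_rot: [0.001, 0.0, 1.0, 0.0]
ft_force: [6.0, 1.8, 0.6]
finger_gap: 0.0152
```

{"fn": "servo_tool", "kwargs": {
  "targets": [
    {"dx":0,"dy":0,"dz":1,"wx":0,"wy":0,"wz":0},
    {"dx":0,"dy":0,"dz":0,"wx":0,"wy":0,"wz":0}
  ]
}}

```text
time_s: 25.15
tcp_pos: [0.469, -0.1783, 0.2898]
tcp_rot: [0.001, 0.0, 1.0, 0.0]
ft_force: [6.3, 2.0, 0.4]
finger_gap: 0.0149
```

{"fn": "servo_tool", "kwargs": {
  "targets": [
    {"dx":-1.0,"dy":0.3,"dz":0,"wx":0,"wy":0,"wz":0},
    {"dx":0,"dy":0,"dz":1,"wx":0,"wy":0,"wz":0},
    {"dx":0,"dy":0,"dz":0,"wx":0,"wy":0,"wz":0}
  ]
}}

```text
time_s: 25.4
tcp_pos: [0.4695, -0.1781, 0.2888]
tcp_rot: [0.0, 0.0, 1.0, -0.0]
ft_force: [2.0, 0.6, 4.9]
finger_gap: 0.0146
```

{"fn": "servo_tool", "kwargs": {
  "targets": [
    {"dx":0,"dy":0,"dz":1,"wx":0,"wy":0,"wz":0},
    {"dx":0,"dy":0,"dz":0,"wx":0,"wy":0,"wz":0}
  ]
}}

```text
time_s: 25.57
tcp_pos: [0.4696, -0.1781, 0.2881]
tcp_rot: [0.001, 0.0, 1.0, -0.0]
ft_force: [1.7, 2.0, 7.2]
finger_gap: 0.0153
```

{"fn": "servo_tool", "kwargs": {
  "targets": [
    {"dx":0,"dy":0,"dz":1,"wx":0,"wy":0,"wz":0},
    {"dx":0,"dy":0,"dz":0,"wx":0,"wy":0,"wz":0}
  ]
}}

```text
time_s: 25.73
tcp_pos: [0.47, -0.1781, 0.2872]
tcp_rot: [0.001, 0.0, 1.0, -0.0]
ft_force: [5.2, 1.9, 3.5]
finger_gap: 0.0151
```

{"fn": "servo_tool", "kwargs": {
  "targets": [
    {"dx":0,"dy":0,"dz":1,"wx":0,"wy":0,"wz":0},
    {"dx":0,"dy":0,"dz":0,"wx":0,"wy":0,"wz":0}
  ]
}}

```text
time_s: 25.9
tcp_pos: [0.4702, -0.1781, 0.2863]
tcp_rot: [0.002, 0.0, 1.0, -0.0]
ft_force: [7.0, 1.7, 3.7]
finger_gap: 0.0149
```

{"fn": "servo_tool", "kwargs": {
  "targets": [
    {"dx":-0.7,"dy":0.2,"dz":2,"wx":0,"wy":0,"wz":0},
    {"dx":0,"dy":0,"dz":0,"wx":0,"wy":0,"wz":0}
  ]
}}

```text
time_s: 26.07
tcp_pos: [0.4706, -0.1778, 0.2838]
tcp_rot: [0.001, 0.0, 1.0, -0.0]
ft_force: [7.4, 0.9, -2.5]
finger_gap: 0.0148
```

{"fn": "servo_tool", "kwargs": {
  "targets": [
    {"dx":0,"dy":0,"dz":2,"wx":0,"wy":0,"wz":0},
    {"dx":0,"dy":0,"dz":0,"wx":0,"wy":0,"wz":0}
  ]
}}

```text
time_s: 26.23
tcp_pos: [0.4701, -0.1779, 0.2813]
tcp_rot: [0.0, 0.0, 1.0, -0.0]
ft_force: [6.3, -0.0, -3.1]
finger_gap: 0.0147
```

{"fn": "servo_tool", "kwargs": {
  "targets": [
    {"dx":0,"dy":0,"dz":2,"wx":0,"wy":0,"wz":0},
    {"dx":0,"dy":0,"dz":0,"wx":0,"wy":0,"wz":0}
  ]
}}

```text
time_s: 26.4
tcp_pos: [0.4698, -0.1777, 0.2789]
tcp_rot: [-0.0, 0.0, 1.0, 0.0]
ft_force: [6.4, -0.1, -6.4]
finger_gap: 0.0151
```

{"fn": "servo_tool", "kwargs": {
  "targets": [
    {"dx":0,"dy":0,"dz":1,"wx":0,"wy":0,"wz":0},
    {"dx":0,"dy":0,"dz":0,"wx":0,"wy":0,"wz":0}
  ]
}}

```text
time_s: 26.57
tcp_pos: [0.4698, -0.1777, 0.2784]
tcp_rot: [-0.0, 0.0, 1.0, 0.0]
ft_force: [3.6, 0.7, -2.2]
finger_gap: 0.0151
```

{"fn": "servo_tool", "kwargs": {
  "targets": [
    {"dx":-0.4,"dy":0,"dz":1,"wx":0,"wy":0,"wz":0},
    {"dx":0,"dy":0,"dz":0,"wx":0,"wy":0,"wz":0}
  ]
}}

```text
time_s: 26.73
tcp_pos: [0.4698, -0.1776, 0.2782]
tcp_rot: [-0.001, 0.0, 1.0, -0.0]
ft_force: [-2.6, 1.8, 11.3]
finger_gap: 0.0153
```

{"fn": "servo_tool", "kwargs": {
  "targets": [
    {"dx":0,"dy":0,"dz":1,"wx":0,"wy":0,"wz":0},
    {"dx":0,"dy":0,"dz":0,"wx":0,"wy":0,"wz":0}
  ]
}}

```text
time_s: 26.9
tcp_pos: [0.4697, -0.1776, 0.2781]
tcp_rot: [-0.0, 0.0, 1.0, -0.0]
ft_force: [-5.9, 3.3, 25.2]
finger_gap: 0.0149
```

{"fn": "servo_tool", "kwargs": {
  "targets": [
    {"dx":0,"dy":0,"dz":1,"wx":0,"wy":0,"wz":0},
    {"dx":0,"dy":0,"dz":0,"wx":0,"wy":0,"wz":0}
  ]
}}

```text
time_s: 27.07
tcp_pos: [0.4697, -0.1776, 0.2781]
tcp_rot: [-0.0, 0.0, 1.0, -0.0]
ft_force: [-10.3, 5.6, 38.5]
finger_gap: 0.0151
```

It came to a rigid stop at 0.278, about 20 mm below the non-fit height, so it is home. Relax, release, back off and look.

{"fn": "servo_tool", "kwargs": {
  "targets": [
    {"dx":0,"dy":0,"dz":-3,"wx":0,"wy":0,"wz":0},
    {"dx":0,"dy":0,"dz":0,"wx":0,"wy":0,"wz":0}
  ]
}}

```text
time_s: 27.23
tcp_pos: [0.47, -0.1776, 0.2788]
tcp_rot: [-0.0, 0.0, 1.0, 0.0]
ft_force: [2.9, 1.1, -1.0]
finger_gap: 0.0148
```

{"fn": "servo_tool", "kwargs": {
  "targets": [
    {"dx":0,"dy":0,"dz":0,"wx":0,"wy":0,"wz":0},
    {"dx":0,"dy":0,"dz":0,"wx":0,"wy":0,"wz":0},
    {"dx":0,"dy":0,"dz":0,"wx":0,"wy":0,"wz":0},
    {"dx":0,"dy":0,"dz":0,"wx":0,"wy":0,"wz":0}
  ],
  "hand": 45
}}

```text
time_s: 27.57
tcp_pos: [0.47, -0.1777, 0.2782]
tcp_rot: [-0.001, 0.0, 1.0, 0.0]
ft_force: [0.0, -0.1, 0.7]
finger_gap: 0.045
```

{"fn": "servo_tool", "kwargs": {
  "targets": [
    {"dx":0,"dy":0,"dz":-10,"wx":0,"wy":0,"wz":0},
    {"dx":0,"dy":0,"dz":-35,"wx":0,"wy":0,"wz":0},
    {"dx":0,"dy":0,"dz":-40,"wx":0,"wy":0,"wz":0},
    {"dx":0,"dy":0,"dz":-40,"wx":0,"wy":0,"wz":0},
    {"dx":-30,"dy":0,"dz":-20,"wx":0,"wy":0,"wz":0}
  ]
}}

```text
time_s: 27.98
tcp_pos: [0.498, -0.1777, 0.4295]
tcp_rot: [0.001, 0.001, 1.0, -0.001]
ft_force: [3.0, -1.6, 1.3]
finger_gap: 0.045
```

{"fn": "servo_tool", "kwargs": {
  "targets": [
    {"dx":-30,"dy":20,"dz":0,"wx":0,"wy":0,"wz":0},
    {"dx":-20,"dy":20,"dz":0,"wx":0,"wy":0,"wz":0},
    {"dx":0,"dy":0,"dz":0,"wx":0,"wy":0,"wz":0},
    {"dx":0,"dy":0,"dz":0,"wx":0,"wy":0,"wz":0}
  ]
}}

```text
time_s: 28.32
tcp_pos: [0.5508, -0.1369, 0.4238]
tcp_rot: [-0.0, -0.001, 1.0, -0.0]
ft_force: [0.8, 0.3, -0.2]
finger_gap: 0.045
```

```bash
python3 - <<'E'
from h import *
c=shot("wrist","end");s=bot.read_state();T=c["T"];print(s["time_s"],T.round(3),s["ft_force"])
sd=shot("side","end_side")["frame"];o=pickle.load(open("side.pkl","rb"))
print("grip top pred",proj(c,[.467,-.177,.128],T),"cap L/R",proj(c,[.467,-.224,.104],T),proj(c,[.467,-.130,.104],T), "back/front",proj(c,[.42,-.177,.104],T),proj(c,[.514,-.177,.104],T))
for x in greens(c["frame"]): print(x[0],x[2])
print("side pred cap top/ bottom of lid",proj(o,[.467,-.177,.104]),proj(o,[.467,-.177,.08]))
a=cv2.resize(sd[140:330,140:330,::-1],(420,420),interpolation=cv2.INTER_CUBIC);b=cv2.resize(c["frame"][:,:,::-1],(380,285))
im=np.zeros((420,800,3),np.uint8);im[:,:420]=a;im[:285,420:]=b;cv2.imwrite("pics/end2.png",im)
E
```

```text
28.3667 [[-1.    -0.002 -0.001  0.551]
 [-0.002  1.    -0.    -0.137]
 [ 0.001 -0.    -1.     0.424]
 [ 0.     0.     0.     1.   ]] [-0.1677876   1.49062449 -0.49748148]
grip top pred (np.float64(201.88866480764324), np.float64(77.67417088748843)) cap L/R (np.float64(148.30320218205583), np.float64(77.71814194822625)) (np.float64(264.56024495406706), np.float64(78.15870205597082)) back/front (np.float64(203.7965100454852), np.float64(13.082809209410271)) (np.float64(208.82725407233835), np.float64(136.17752664127258))
[206.82547771  75.95923567] [  150    15   115   123 10990]
[315.93729626 172.41150527] [ 275  132   83   81 5215]
[412.33852746 187.7325672 ] [ 369  148   87   80 5134]
side pred cap top/ bottom of lid (np.float64(229.79544886674034), np.float64(218.4639416490991)) (np.float64(229.93907513407345), np.float64(225.3311497236253))
```

View pics/end2.png

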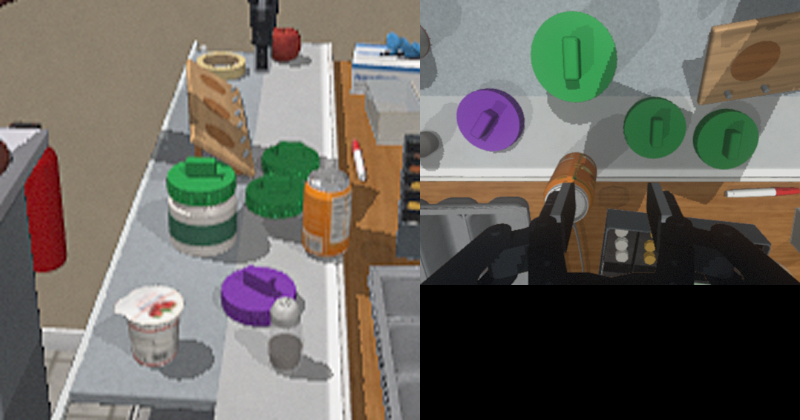

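The side view shows the lid level on the canister at about (201,185). The other two lids lie flat and apart on the counter at (275,195) and (290,158), and the bystanders are in place. In the wrist view the seated cap measures 150–265 px wide, against a predicted 148–265 px for the home height. Handing in.

```bash
python3 -c "
from cell import order
print(order.finish_job())"
```

```text
the job is handed in; nothing more can be done
None
```

The third lid, the one farthest from the canister on the stand, is the one that fits. It is pressed home and level on the canister, and I handed the job in at about 28 s.

- **Lids that did not fit:** The first two stopped at the "does not fit" height, even after I shifted them ±3 mm under light pressure. Both now lie flat on the counter, clear of the canister and of each other. The second one dropped about 3 mm when released.
- **Lid that fits:** It went past that height and through the catches, then came to a hard stop about 20 mm lower, holding against 38 N.
- **Last checks:** In the final side and wrist pictures the lid looks level. Its cap measured 150–265 px wide, against 148–265 px expected for a lid that is fully home. The other things on the counter looked undisturbed, and the gripper was touching nothing.
- **What failed or disagreed:** The top camera showed only grey, so I did not use it. My first rough canister position from the side view was about 14 mm off the wrist-camera measurement, so I used the wrist camera. While the third lid went on there was up to 7 N of sideways force, and I shifted the tool 2–3 mm to ease it. A sideways reading of about 10 N came back only when I pressed against the hard stop.

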